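Click the portion dispenser empty and gather the tubs in the tote

TASK

Empty the rotary portion dispenser: turn its turret clockwise by the black bar knob, one click at a time, and after each click take the tub that has slid into the catch tray, if there was one in that pocket, and put it in the grey tote before you turn on. Go on through all five clicks, so that the turret ends settled in its last click just before the stop, with every tub inside the tote standing on the worktop; leave the other things where they are.

Things in the scene. Friction and masses are not known exactly. Their poses are not given: they have to be found in the camera images.
- dispenser: rotary portion dispenser, fixed: grey drum 152 mm across and 100 mm high, a round turret on it. Origin on the worktop under the turret's axis; z up; its -x side is the front, with chute and catch tray. The steel plate under the turret has one outlet, 49 mm from the axis towards -x: a tub that a click brings there falls through and slides down the chute into the tray by itself in about a second.
- turret (a joint): turret angle, rad, grows clockwise seen from above. Six pockets, clicks (detents) at 0 (start), 1.047, 2.094, 3.142, 4.189 and 5.236; fixed stops at -0.15 and 5.386. Turning takes up to about 0.3 N m; let go within 20 degrees of a click it settles there by itself. At 0 the pocket at the outlet is empty. Aluminium, 138 mm across; its clear cover (top 129 mm above the worktop) does not open.
- turret_knob (a point): centre of the black bar knob on top of the turret, on its axis, 149 mm above the worktop: 56 mm long, 16 mm wide; its sides are free from 135 to its top at 165 mm above the worktop. x of this frame runs along the bar and turns with the turret; z up. Pinch it across its 16 mm from above and twist.
- tray_floor (a point): centre of the catch tray's floor, 4 mm above the worktop; axes as the dispenser's, to which it is fixed. Open tray, inside 122 mm (x) by 136 mm (y), walls 30 mm above the worktop; the 56 mm wide chute enters in the middle of its +x side; the turret's rim is 104 mm from this point towards +x. Tubs come to rest anywhere in it, on any face.
- tote: loose grey open tote, 105 x 150 mm outside, 45 mm high, walls 4 mm, about 0.5 kg. Origin at the centre of its underside, x along its 105 mm, z up.
- tub1_mid (a point): centre of a white sealed portion tub with a foil lid, 24 x 24 mm and 20 mm high (along z), 30 g, that starts in pocket 1 of the turret, reached by click number 1; x and y across its sides. May be absent: only some of the pockets 1 to 5 are filled.
- tub2_mid (a point): centre of a white sealed portion tub with a foil lid, 24 x 24 mm and 20 mm high (along z), 30 g, that starts in pocket 2 of the turret, reached by click number 2; x and y across its sides. May be absent: only some of the pockets 1 to 5 are filled.
- tub3_mid (a point): centre of a white sealed portion tub with a foil lid, 24 x 24 mm and 20 mm high (along z), 30 g, that starts in pocket 3 of the turret, reached by click number 3; x and y across its sides. May be absent: only some of the pockets 1 to 5 are filled.
- tub4_mid (a point): centre of a white sealed portion tub with a foil lid, 24 x 24 mm and 20 mm high (along z), 30 g, that starts in pocket 4 of the turret, reached by click number 4; x and y across its sides. May be absent: only some of the pockets 1 to 5 are filled.
- tub5_mid (a point): centre of a white sealed portion tub with a foil lid, 24 x 24 mm and 20 mm high (along z), 30 g, that starts in pocket 5 of the turret, reached by click number 5; x and y across its sides. May be absent: only some of the pockets 1 to 5 are filled.
- order_pad: black order pad, 130 x 95 x 16 mm, lying flat; origin at the centre of its underside. A bystander: leave it where it stands.
- espresso_cup: green espresso cup with a handle, 65 x 91 x 52 mm; origin at the centre of its underside. A bystander: leave it where it stands.
- tamper: coffee tamper with a steel foot and dark wooden handle, 59 mm wide, 94 mm tall; origin at the centre of its underside. A bystander: leave it where it stands.
- counter_bell: domed counter bell, 69 mm wide, 50 mm tall; origin at the centre of its underside. A bystander: leave it where it stands.
- tasting_glass: waisted clear glass, 62 mm wide, 86 mm tall; origin at the centre of its underside. A bystander: leave it where it stands.
- pitcher: small steel milk pitcher with a handle, 67 x 94 x 92 mm; origin at the centre of its underside. A bystander: leave it where it stands.
- teaspoon: steel teaspoon, 130 x 26 x 11 mm, lying flat; origin at the centre of its underside. A bystander: leave it where it stands.
- spice_jar_1: glass spice jar with a yellow cap, 42 mm wide, 96 mm tall; origin at the centre of its underside. A bystander: leave it where it stands.

How it is judged:
By the outcome, as a careful person would: the job done as asked, in the order asked, and still so for the second after the job is handed in, with the robot touching nothing.
Of tub1, tub2, tub3, tub4, tub5 only 3 to 5 are there at a start; the rules pass over those that are not, and their reading is None.
At some moment in a run one of tote may be knocked a few centimetres aside while the robot is not near it.
Once in a run the grip may slacken for a moment while it holds something.
It also fails if it takes over 210 s, if anything falls off the work surface, if the arm or the gripper's body presses on something with over 40 N, if the wrist force passes 120 N, or if a joint passes its speed limit or range.

ROBOT

A 6-joint arm with a two-finger parallel gripper is mounted at the origin on a cart in front of the work surface, level with it; the furniture and walls round the work are solid. World frame = base frame: x ahead of the robot, y to its left, z up, the work surface at z = 0. Lengths are in m, angles in rad, forces in N, time in s.
With the tool pointing down it reaches from about 0.375 to 0.925 m from the base axis. Payload 5.7 kg.
Tool frame: the origin (TCP) lies on the centre line of the jaws, within the pads' length; the fingertips stand 25 mm ahead of it and the grasp point (between the pads) lies 6 mm ahead of it; z points along the fingers, y is the line along which they close (so a half turn about z gives the same grasp; the last joint's range is limited). The gripper opens to 85 mm and grips with 20 to 120 N. Pads are 22 mm wide; open, the fingers measure 114 mm over their backs; the gripper's body (76 mm by 85 mm) begins 54 mm behind the grasp point. The pads swing forward as they close: fully open they stand 13 mm farther back than shut.
Start: joints at [-1.386, 0.359, 1.51, -0, 1.272, -0.115], TCP at [0.177, -0.573, 0.256] pointing down, gripper open.
Joint ranges: [-2.97, 2.97], [-1.01, 2.36], [0.21, 2.38], [-0.96, 4.11], [0.2, 2.71], [-2.98, 2.98]. Speed limits (rad/s): [2.39, 2.39, 3.14, 3.14, 3.14, 3.14].

INTERFACE

Orientations are given as a unit quaternion [x, y, z, w].
In Python, from rig import env, vision gives the robot as it stands.
- The arm moves only by the shell command python3 -m crank 'ROWS' [OPENING]. ROWS is JSON, a list of rows, each an object with "xyz": the shift along the tool's x, y, z in units of 25 mm (1.0 is 25 mm), a list of three; "rot": the turn, a rotation vector about the tool's x, y, z in units of 5 degrees (1.0 is 5 degrees), a list of three. In form: [{"xyz": [x, y, z], "rot": [ax, ay, az]}, ...]. A call has 1 to 8 rows; each row is the pose to reach, as a shift and turn from the pose commanded when the call began, along the tool's axes at that moment; what a row does not reach only later rows make up. A row lasts 1/8 s, in which the tool goes at most 62.5 mm and 10.7 degrees, less where a joint would pass 70% of its speed; a pose out of reach is approached as far as the arm can. A call with a gripper value outside its range is refused whole. OPENING is the finger opening in mm, from 0 to 85.4, set as the call begins (- or left out, the last holds). The fingers move at their own pace and stop on an object; the grip force is fixed at half the most. Time passes only in rows, so rows that repeat a pose let the fingers close. It gives the time, the measured TCP pose, the force, the opening and the grip force at its end, in the units of the state.
- env.sense(): the state, without advancing time (a new reading comes with each control period).
- vision.capture(name): name is "scene" or "side" or "wrist"; returns a dict with "color" (400x640x3 uint8, blue, green, red), "fx", "fy", "cx", "cy" (pixels), "eye" and "attitude" of the camera in the world; the wrist camera has in their place "T_tool_cam" (4x4, takes a point from camera to tool coordinates, whose origin is the TCP and whose axes are the flange's). Camera axes: x right, y up, looking along -z (the intrinsics and any distortion apply to the point x, -y, -z); pixel columns grow to the right and rows downward; lengths in m; the calibration is good to about 2 mm. The wrist camera is an equidistant fisheye: a pixel r from the principal point sees the ray r / f radians off the axis. A picture is of the moment at which its call begins: read the wrist's pose just before it. There is no depth.
- env.hand_in(): hands the job in; it is judged then, once.
Trained networks look in a picture, given as the dict that the camera call returned (one of the last four; its "shot" number tells which), for a name from the list of things; names that differ only in an ending like _2 or _b are one class to them, and where a whole thing is asked for, a point or a joint stands for the part that bears it (a point fixed in the world has none). Each returns a list of dicts, best first, with "conf" (0 to 1); they miss things now and then, are a little off and sometimes report something else, mostly with a low value. They report only what shows in the picture. A call takes as long as a camera call.
- vision.look_for(picture, target): "xyz" ([x, y, z] in m, in world coordinates, good to about 4 mm: the middle of the surface that is visible of it).
- vision.silhouettes(picture, target): "mask" (400x640 bool, what is visible of it).
The state is a dict: "time_s": time; "q": joint angles; "dq": joint speeds; "joint_torque": joint torques, N m; "eef_pos": TCP position; "tool_rot": TCP orientation; "ft_force": force on the tool from outside, world axes, zero at the start; "wrist_torque": the same for the moment, N m; "opening": opening from 0.0 (shut) to 1.0 (fully open); "finger_force": force on a finger pad.
Only numpy, scipy, OpenCV 4.12 (cv2) and the standard library are available. Lean on these libraries where they do the work, as an engineer would, in place of code of your own. Each camera call takes 0.05 s, during which the arm holds its last target. There are 200 camera calls.

## Working session

There is one attempt and no reset: what is moved stays moved. The work goes in short steps, Python scripts to look and compute and a shell command to move; the robot and the scene stay as the last step left them, time stands still between calls to the robot, and variables do not carry over. Pictures are saved under pics/ and viewed, at most 14 in all, crops included, and the job is handed in when it is done.

```bash
ls; mkdir -p pics; python3 - <<'E'
from rig import env, vision
import cv2,numpy as np
s=env.sense();print({k:np.round(v,3) for k,v in s.items()})
for n in ("scene","side"):
    p=vision.capture(n);cv2.imwrite(f'pics/{n}0.png',p['color']);print(n,p['eye'],p['attitude'],p['fx'],p['cx'],p['cy'])
    for t in ['dispenser','turret_knob','tote','tub1_mid','order_pad','espresso_cup','tamper','counter_bell','tasting_glass','pitcher','teaspoon','spice_jar_1']:
        r=vision.look_for(p,t)
        print(t,[(np.round(x['xyz'],3),round(x['conf'],2)) for x in r[:2]])
E
```

```text
pics
{'time_s': np.float64(0.0), 'q': array([-1.386,  0.36 ,  1.511, -0.   ,  1.272, -0.115]), 'dq': array([-0.001, -0.001,  0.   ,  0.   , -0.   , -0.001]), 'joint_torque': array([ 2.0000e-03, -5.2761e+01, -2.7862e+01, -0.0000e+00,  1.3000e-02,
       -0.0000e+00]), 'eef_pos': array([ 0.177, -0.573,  0.255]), 'tool_rot': array([ 0.989,  0.149, -0.   , -0.001]), 'ft_force': array([0.281, 0.196, 0.457]), 'wrist_torque': array([-0.005,  0.03 ,  0.009]), 'finger_force': np.float64(0.0), 'opening': np.float64(0.996)}
scene [-1.44547797  0.03272047  1.26174276] [-0.35228102  0.36119427  0.62178334 -0.59901774] 500.37968370482025 316.58129030053794 209.2897541185367
dispenser [(array([ 0.424, -0.336,  0.045]), 0.95)]
turret_knob [(array([ 0.436, -0.38 ,  0.13 ]), 0.57), (array([0.427, 0.482, 0.026]), 0.15)]
tote [(array([0.438, 0.133, 0.019]), 0.75)]
tub1_mid [(array([ 0.422, -0.342,  0.043]), 0.33)]
order_pad [(array([0.443, 0.359, 0.003]), 0.56)]
espresso_cup [(array([0.426, 0.25 , 0.034]), 0.46)]
tamper [(array([ 0.629, -0.242,  0.025]), 0.64)]
counter_bell [(array([0.424, 0.481, 0.022]
[... 200 characters left out ...]
21668437  0.72784493] [-0.16604611  0.53387647  0.79220422 -0.2445753 ] 391.87482155038197 314.1617531075946 192.72033228237973
dispenser [(array([ 0.456, -0.301,  0.03 ]), 0.7), (array([ 0.464, -0.352,  0.131]), 0.6)]
turret_knob [(array([ 0.463, -0.355,  0.128]), 0.63)]
tote [(array([0.459, 0.08 , 0.017]), 0.92)]
tub1_mid []
order_pad [(array([0.448, 0.363, 0.013]), 0.56)]
espresso_cup [(array([0.44 , 0.251, 0.034]), 0.82), (array([ 0.462, -0.35 ,  0.131]), 0.44)]
tamper []
counter_bell [(array([0.423, 0.502, 0.02 ]), 0.62)]
tasting_glass [(array([ 0.464, -0.351,  0.13 ]), 0.42), (array([0.423, 0.503, 0.026]), 0.18)]
pitcher [(array([0.418, 0.614, 0.056]), 0.61)]
teaspoon []
spice_jar_1 []
```

View pics/scene0.png

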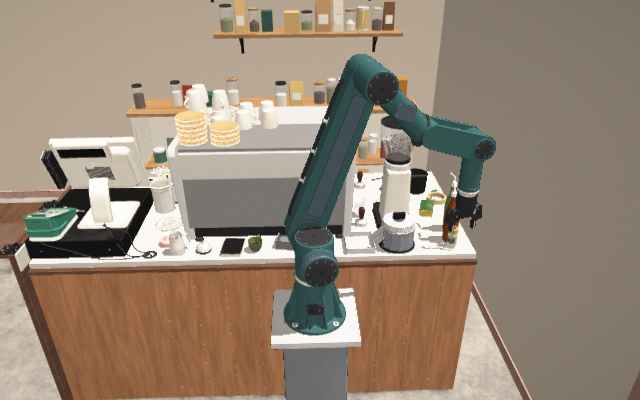

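View pics/side0.png

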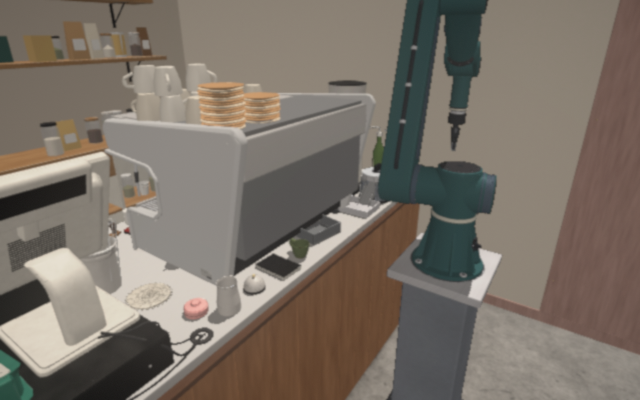

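The scene view shows the dispenser at about (400,230), right of the arm base. The side view shows the tote near (320,230), the cup at (299,245), the pad at (278,266), the bell at (255,284) and the dispenser at (370,190). Next I'll move the wrist camera above the dispenser.

```bash
cat > h.py <<'E'
from rig import env, vision
import numpy as np, cv2
from scipy.spatial.transform import Rotation as Ro
def go(x,y,z,a=None):
    """print shift and turn (units of moves) to vertical tool at xyz, tool x at yaw a deg (world)"""
    s=env.sense();R=Ro.from_quat(s['tool_rot']).as_matrix();p=np.array(s['eef_pos'])
    a0=np.degrees(np.arctan2(R[1,0],R[0,0]))
    a=a0 if a is None else a
    c,n=np.cos(np.radians(a)),np.sin(np.radians(a))
    T=np.array([[c,n,0],[n,-c,0],[0,0,-1.]])
    print('from',p.round(4),'yaw',round(a0,1),'q6',round(s['q'][5],2),'xyz',(R.T@(np.array([x,y,z])-p)/.025).round(2),'rot',(np.degrees(Ro.from_matrix(R.T@T).as_rotvec())/5).round(2))
def wrist():
    s=env.sense();p=vision.capture('wrist')
    T=np.eye(4);T[:3,:3]=Ro.from_quat(s['tool_rot']).as_matrix();T[:3,3]=s['eef_pos']
    p['C']=T@p['T_tool_cam'];return p
def px2w(p,u,v,z):
    """wrist pixels -> world at height z"""
    x=(np.asarray(u,float)-p['cx'])/p['fx'];y=(np.asarray(v,float)-p['cy'])/p['fy'];r=np.hypot(x,y)+1e-12
    d=np.stack([np.sin(r)*x/r,-np.sin(r)*y/r,-np.cos(r)],-1)@p['C'][:3,:3].T
    e=p['C'][:3,3];return e+d*((z-e[2])/d[...,2])[...,None]
def w2px(p,w):
    c=(np.asarray(w,float)-p['C'][:3,3])@p['C'][:3,:3]
    x,y,z=c[...,0],-c[...,1],-c[...,2];n=np.hypot(x,y);k=np.arctan2(n,z)/n
    return np.stack([p['cx']+p['fx']*k*x,p['cy']+p['fy']*k*y],-1)
E
python3 - <<'E'
from h import *
p=vision.capture('wrist');print(p['T_tool_cam'],p['fx'],p['cx'],p['cy'])
go(.42,-.36,.38,0)
E
```

```text
[[-5.44959918e-05  9.46904281e-01  3.21515597e-01  8.25904216e-02]
 [ 9.99999972e-01 -2.30536537e-05  2.37393129e-04 -3.20886687e-04]
 [ 2.32200679e-04  3.21515601e-01 -9.46904253e-01 -1.17260013e-01]
 [ 0.00000000e+00  0.00000000e+00  0.00000000e+00  1.00000000e+00]] 309.70691628693146 314.13032707301323 198.3959750521024
from [ 0.1772 -0.5732  0.2563] yaw 17.2 q6 -0.12 xyz [11.8  -5.28 -4.95] rot [-0.    0.    3.44]
```

```bash
python3 -m crank '[{"xyz":[9.5,-5,-5.5],"rot":[0,0,-14.5]},{"xyz":[9.5,-5,-5.5],"rot":[0,0,-14.5]},{"xyz":[9.5,-5,-5.5],"rot":[0,0,-14.5]},{"xyz":[9.5,-5,-5.5],"rot":[0,0,-14.5]},{"xyz":[9.5,-5,-5.5],"rot":[0,0,-14.5]},{"xyz":[9.5,-5,-5.5],"rot":[0,0,-14.5]},{"xyz":[9.5,-5,-5.5],"rot":[0,0,-14.5]},{"xyz":[9.5,-5,-5.5],"rot":[0,0,-14.5]}]'
python3 - <<'E'
from h import *
p=wrist();cv2.imwrite('pics/w1.png',p['color']);go(.4,-.36,.38,90)
for t in ['dispenser','turret_knob','turret','tote','tamper','teaspoon','spice_jar_1','tub1_mid']:
    print(t,[(np.round(x['xyz'],3),round(x['conf'],2)) for x in vision.look_for(p,t)[:2]])
E
```

```text
time_s: 2.35
eef_pos: [0.3673, -0.3834, 0.3939]
tool_rot: [0.709, 0.705, -0.0, 0.0]
ft_force: [-0.7, -0.3, 0.1]
opening: 0.999
finger_force: 0.0
from [ 0.3672 -0.3836  0.3938] yaw 89.5 q6 -0.93 xyz [0.95 1.31 0.55] rot [-0.  -0.  -0.1]
dispenser [(array([ 0.453, -0.333,  0.099]), 0.82)]
turret_knob [(array([ 0.455, -0.385,  0.13 ]), 0.78)]
turret [(array([ 0.455, -0.386,  0.129]), 0.98)]
tote [(array([ 0.415, -0.531,  0.009]), 0.49)]
tamper [(array([ 0.632, -0.248,  0.028]), 0.85)]
teaspoon [(array([ 0.414, -0.528,  0.006]), 0.72)]
spice_jar_1 [(array([ 0.425, -0.616,  0.069]), 0.93)]
tub1_mid []
```

View pics/w1.png

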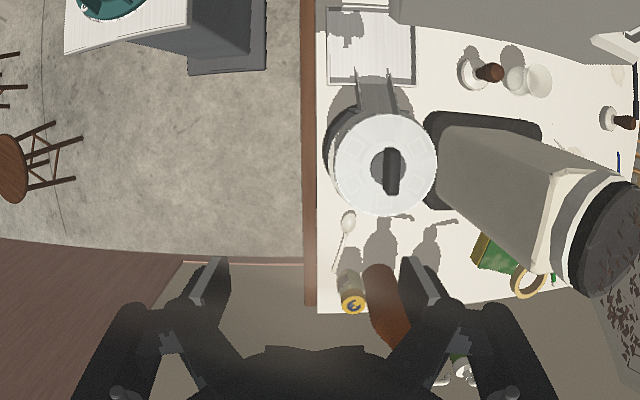

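The wrist view shows the turret cover centred near (386,163) with the knob bar running vertically (world y) at (390,171). The chute leads up to the tray around (371,45), so the dispenser's front faces +y. A grinder stands at the right from column 437, and the teaspoon is at (345,228).

```bash
python3 - <<'E'
from h import *
p=wrist()
P=lambda u,v,z:print((u,v,z),px2w(p,u,v,z)[:2].round(3))
m=vision.silhouettes(p,'turret')
for k in m[:2]:
    M=k['mask'].astype('uint8');c=max(cv2.findContours(M,0,2)[0],key=cv2.contourArea)[:,0]
    w=px2w(p,c[:,0],c[:,1],.129)[:,:2];print(k['conf'],M.sum(),w.min(0),w.max(0),(cv2.minEnclosingCircle(w.astype('float32'))))
for k in vision.silhouettes(p,'turret_knob')[:2]:
    M=k['mask'];v,u=np.nonzero(M);print(k['conf'],M.sum(),u.min(),u.max(),v.min(),v.max())
g=cv2.cvtColor(p['color'],6);r=g[110:215,340:435]<60
v,u=np.nonzero(r);u+=340;v+=110
w=px2w(p,u,v,.165)[:,:2];print('dark',len(w),cv2.minAreaRect(w.astype('float32')))
for z in(0,.05,.1,.3):
  P(437,125,z);P(437,185,z)
P(326,86,.03);P(412,84,.03);P(415,10,.03);P(328,8,.03)
P(390,20,.2);P(390,20,.3);P(400,25,.3)
img=cv2.resize(p['color'][0:220,310:560],None,fx=2.7,fy=2.7);cv2.imwrite('pics/w1c.png',img)
E
```

```text
0.79 8537 [ 0.39035897 -0.45596009] [ 0.52899256 -0.31826028] ((0.45930638909339905, -0.3862907886505127), 0.07144657522439957)
0.68 8495 333 436 113 216
dark 282 ((0.45603710412979126, -0.3741843104362488), (0.1108161211013794, 0.12825638055801392), 5.264838695526123)
(437, 125, 0) [ 0.579 -0.341]
(437, 185, 0) [ 0.589 -0.45 ]
(437, 125, 0.05) [ 0.558 -0.337]
(437, 185, 0.05) [ 0.567 -0.435]
(437, 125, 0.1) [ 0.538 -0.333]
(437, 185, 0.1) [ 0.545 -0.42 ]
(437, 125, 0.3) [ 0.455 -0.318]
(437, 185, 0.3) [ 0.459 -0.362]
(326, 86, 0.03) [ 0.385 -0.283]
(412, 84, 0.03) [ 0.521 -0.275]
(415, 10, 0.03) [ 0.527 -0.152]
(328, 8, 0.03) [ 0.389 -0.158]
(390, 20, 0.2) [ 0.444 -0.218]
(390, 20, 0.3) [ 0.419 -0.245]
(400, 25, 0.3) [ 0.426 -0.248]
```

View pics/w1c.png

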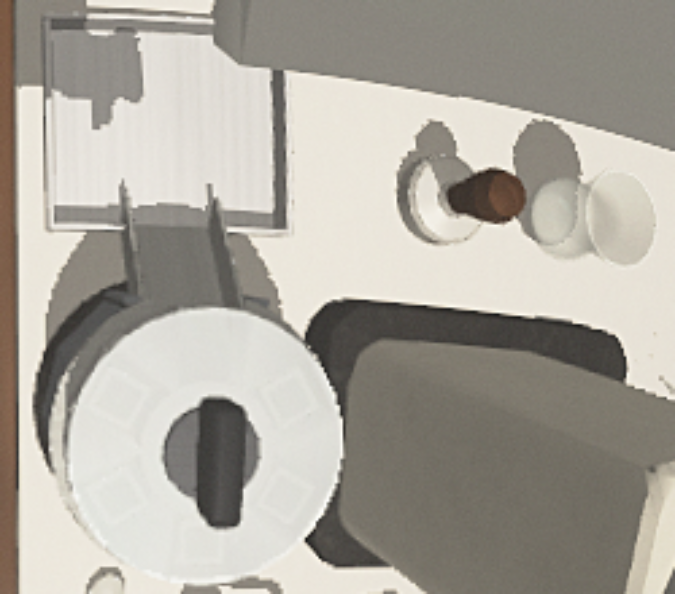

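```bash
python3 - <<'E'
from h import *
p=vision.capture('scene')
R=Ro.from_quat(p['attitude']).as_matrix()
def P(u,v,z):
    d=R@np.array([(u-p['cx'])/p['fx'],-(v-p['cy'])/p['fy'],-1]);e=np.array(p['eye']);return (e+d*(z-e[2])/d[2])[:2].round(3)
for u,v in [(195,236),(300,236),(350,235),(187,178),(177,150),(350,180)]:
    print(u,v,[(z,P(u,v,z)) for z in (0,.1,.2,.3,.4)])
cv2.imwrite('pics/s1.png',cv2.resize(p['color'][130:270,150:480],None,fx=2.4,fy=2.4))
E
```

```text
195 236 [(0, array([0.562, 0.543])), (0.1, array([0.403, 0.503])), (0.2, array([0.244, 0.462])), (0.3, array([0.085, 0.422])), (0.4, array([-0.074,  0.381]))]
300 236 [(0, array([0.541, 0.049])), (0.1, array([0.384, 0.048])), (0.2, array([0.226, 0.047])), (0.3, array([0.069, 0.045])), (0.4, array([-0.089,  0.044]))]
350 235 [(0, array([ 0.54 , -0.186])), (0.1, array([ 0.382, -0.168])), (0.2, array([ 0.225, -0.151])), (0.3, array([ 0.068, -0.134])), (0.4, array([-0.09 , -0.116]))]
187 178 [(0, array([1.195, 0.701])), (0.1, array([0.986, 0.648])), (0.2, array([0.776, 0.595])), (0.3, array([0.567, 0.542])), (0.4, array([0.358, 0.489]))]
177 150 [(0, array([1.621, 0.847])), (0.1, array([1.378, 0.782])), (0.2, array([1.135, 0.718])), (0.3, array([0.892, 0.653])), (0.4, array([0.649, 0.589]))]
350 180 [(0, array([ 1.126, -0.24 ])), (0.1, array([ 0.922, -0.218])), (0.2, array([ 0.718, -0.197])), (0.3, array([ 0.515, -0.175])), (0.4, array([ 0.311, -0.153]))]
```

View pics/s1.png

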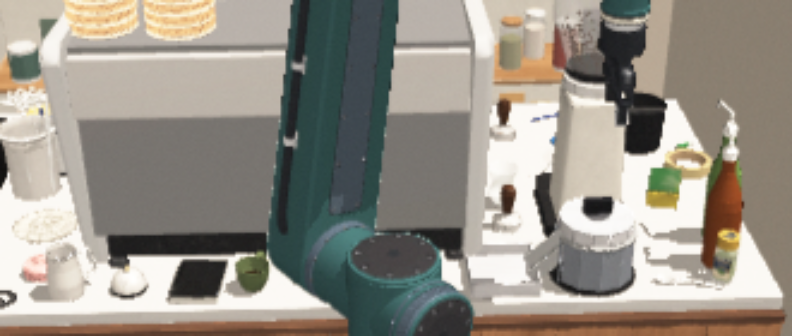

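The machine front is at x≈0.56 for y>-0.19 and the grinder face is at x≈0.55. The turret axis is at (0.459,-0.386), with the bar at about 87.5°. I'll go over the knob.

```bash
python3 -c "
from h import *
go(.459,-.386,.23,87.5)"
```

```text
from [ 0.3672 -0.3837  0.3938] yaw 89.7 q6 -0.93 xyz [-0.07  3.67  6.55] rot [-0.   -0.    0.43]
```

```bash
python3 -m crank '[{"xyz":[-0.1,2,2],"rot":[0,0,0]},{"xyz":[-0.1,3.67,4],"rot":[0,0,0.4]},{"xyz":[-0.1,3.67,6.5],"rot":[0,0,0.4]},{"xyz":[-0.1,3.67,6.5],"rot":[0,0,0.4]},{"xyz":[-0.1,3.67,6.5],"rot":[0,0,0.4]}]'
python3 - <<'E'
from h import *
p=wrist();go(.459,-.386,.163,87.5)
w=w2px(p,[[.459,-.386,.165],[.459,-.386,.129],[.459,-.317,.129],[.528,-.386,.129]]);print(w.round(1))
img=p['color'].copy()
for a in w: cv2.circle(img,tuple(int(i) for i in a),2,(0,0,255),-1)
cv2.imwrite('pics/w2.png',img)
E
```

```text
time_s: 3.62
eef_pos: [0.4588, -0.387, 0.2321]
tool_rot: [0.721, 0.693, -0.0, -0.0]
ft_force: [0.3, -0.5, 0.7]
opening: 1.0
finger_force: 0.0
from [ 0.4594 -0.3877  0.2334] yaw 87.7 q6 -0.77 xyz [ 0.07 -0.02  2.82] rot [0.02 0.02 0.03]
[[314.8 226.8]
 [314.7 207.5]
 [310.8 115.5]
 [403.4 203.9]]
```

View pics/w2.png

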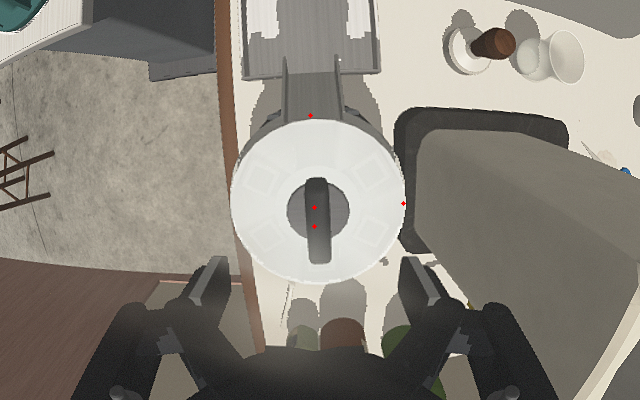

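The bar top runs from (316,178) to (320,262) and the cover spans columns 230–406 and rows 119–284. So the axis is about 2 mm further in +x and 2 mm further in -y. I'll lower, pinch and twist.

```bash
python3 -m crank '[{"xyz":[-0.05,0.08,1.5],"rot":[0,0,-0.35]},{"xyz":[-0.05,0.08,2.8],"rot":[0,0,-0.35]},{"xyz":[-0.05,0.08,2.8],"rot":[0,0,-0.35]},{"xyz":[-0.05,0.08,2.8],"rot":[0,0,-0.35]}]' && python3 -m crank '[{"xyz":[0,0,0],"rot":[0,0,0]},{"xyz":[0,0,0],"rot":[0,0,0]},{"xyz":[0,0,0],"rot":[0,0,0]},{"xyz":[0,0,0],"rot":[0,0,0]},{"xyz":[0,0,0],"rot":[0,0,0]},{"xyz":[0,0,0],"rot":[0,0,0]}]' 5
```

```text
time_s: 4.18
eef_pos: [0.4619, -0.3895, 0.1641]
tool_rot: [0.711, 0.703, -0.0, 0.002]
ft_force: [0.6, -0.2, -0.4]
opening: 0.997
finger_force: 0.0
time_s: 4.92
eef_pos: [0.4614, -0.3881, 0.1617]
tool_rot: [0.711, 0.704, 0.0, 0.0]
ft_force: [2.4, 1.6, 4.1]
opening: 0.178
finger_force: 59.7
```

```bash
python3 -m crank '[{"xyz":[0,0,0],"rot":[0,0,1.6]},{"xyz":[0,0,0],"rot":[0,0,3.2]},{"xyz":[0,0,0],"rot":[0,0,4.8]},{"xyz":[0,0,0],"rot":[0,0,6.4]},{"xyz":[0,0,0],"rot":[0,0,8]},{"xyz":[0,0,0],"rot":[0,0,9.6]},{"xyz":[0,0,0],"rot":[0,0,9.6]},{"xyz":[0,0,0],"rot":[0,0,9.6]}]' && python3 -m crank '[{"xyz":[0,0,0],"rot":[0,0,0]},{"xyz":[0,0,0],"rot":[0,0,0]},{"xyz":[0,0,0],"rot":[0,0,0]},{"xyz":[0,0,0],"rot":[0,0,0]},{"xyz":[0,0,-1.5],"rot":[0,0,0]},{"xyz":[0,0,-3],"rot":[0,0,0]},{"xyz":[0,0,-4.5],"rot":[0,0,0]},{"xyz":[0,0,-4.5],"rot":[0,0,0]}]' 60
python3 - <<'E'
from h import *
go(.462,-.389,.163,90);go(.41,-.24,.30,90)
E
```

```text
time_s: 5.92
eef_pos: [0.4616, -0.3881, 0.1617]
tool_rot: [0.935, 0.355, 0.001, 0.0]
ft_force: [5.0, 2.4, 5.0]
opening: 0.177
finger_force: 59.7
time_s: 6.92
eef_pos: [0.4622, -0.3896, 0.2773]
tool_rot: [0.935, 0.354, 0.001, 0.003]
ft_force: [-0.5, 1.2, -1.2]
opening: 0.702
finger_force: 0.0
from [ 0.4622 -0.3896  0.2773] yaw 41.4 q6 0.03 xyz [ 0.01 -0.05  4.57] rot [ 0.07  0.03 -9.71]
from [ 0.4622 -0.3896  0.2773] yaw 41.4 q6 0.03 xyz [ 2.39 -5.86 -0.95] rot [ 0.07  0.03 -9.71]
```

```bash
cat >> h.py <<'E'
AX=np.array([.462,-.389])
def bar(p):
    """knob bar angle, deg in [0,180), from dark pixels at its top"""
    g=cv2.cvtColor(p['color'],cv2.COLOR_BGR2GRAY);v,u=np.nonzero(g<75)
    w=px2w(p,u,v,.165)[:,:2];k=np.hypot(*(w-AX).T)<.034;w=w[k]
    if len(w)<50:return print('no bar',len(w))
    r=cv2.minAreaRect((w*1000).astype('float32'));b=cv2.boxPoints(r)
    e=max(b[1]-b[0],b[2]-b[1],key=np.linalg.norm)
    print('bar',np.degrees(np.arctan2(e[1],e[0]))%180,'centre',np.round(r[0],1),'size',np.round(r[1],1))
def tub(p,top=.024):
    for k in vision.look_for(p,'tub1_mid')[:3]: print('lf',np.round(k['xyz'],3),round(k['conf'],2))
    for k in vision.silhouettes(p,'tub1_mid')[:2]:
        v,u=np.nonzero(k['mask'])
        if len(u)<20: continue
        w=px2w(p,u,v,top)[:,:2]*1000;r=cv2.minAreaRect(w.astype('float32'));b=cv2.boxPoints(r);e=b[1]-b[0]
        print('mask',round(k['conf'],2),len(u),'px',u.mean().round(),v.mean().round(),'rect',np.round(r[0],1),np.round(r[1],1),'edge angle',(np.degrees(np.arctan2(e[1],e[0]))%90).round(1))
E
python3 -m crank '[{"xyz":[0,0,-0.8],"rot":[0,0,-2]},{"xyz":[1,-1.5,-0.8],"rot":[0,0,-4]},{"xyz":[2.7,-3,-0.8],"rot":[0,0,-6]},{"xyz":[2.7,-3.4,-0.8],"rot":[0,0,-8]},{"xyz":[2.7,-3.4,-0.8],"rot":[0,0,-9.7]},{"xyz":[2.7,-3.4,-0.8],"rot":[0,0,-9.7]},{"xyz":[2.7,-3.4,-0.8],"rot":[0,0,-9.7]}]'
python3 - <<'E'
from h import *
p=wrist();bar(p);tub(p);cv2.imwrite('pics/w3.png',p['color']);go(.45,-.29,.3,90)
E
```

```text
time_s: 7.8
eef_pos: [0.455, -0.2796, 0.2932]
tool_rot: [0.709, 0.706, -0.0, -0.001]
ft_force: [0.1, -0.0, 0.7]
opening: 0.701
finger_force: 0.0
no bar 32
lf [ 0.468 -0.246  0.025] 0.85
mask 0.63 317 px 328.0 139.0 rect [ 471.2 -249.4] [24.4 22.3] edge angle 72.3
mask 0.2 26072 px 316.0 197.0 rect [ 457.9 -350.3] [178.8 401.5] edge angle 0.6
from [ 0.4552 -0.2798  0.2935] yaw 89.8 q6 -0.68 xyz [-0.41 -0.21 -0.26] rot [-0.   -0.   -0.03]
```

View pics/w3.png

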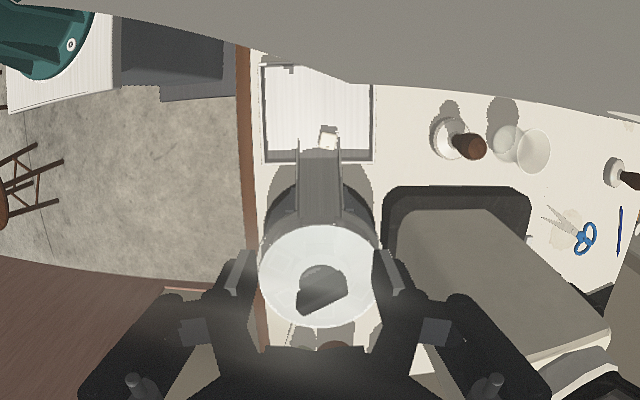

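The third wrist view shows the white tub at (328,139) where the chute enters the tray. The bar is partly seen near (322,290) and looks turned. A grey edge from (265,50) to (640,120) overhangs the tray, so I need its height before descending.

```bash
python3 - <<'E'
from h import *
from scipy.optimize import least_squares
p=vision.capture('wrist');T0=p['T_tool_cam']
def cam(pos,q):
    T=np.eye(4);T[:3,:3]=Ro.from_quat(np.array(q)/np.linalg.norm(q)).as_matrix();T[:3,3]=pos
    d=dict(p);d['C']=T@T0;return d
A=cam([.3672,-.3836,.3938],[.709,.705,0,0]);B=cam([.455,-.2796,.2935],[.709,.706,0,0])
obs=[(A,399,24),(A,440,31),(A,488,37),(A,556,53),(B,265,50),(B,330,70),(B,375,85),(B,430,90),(B,500,102)]
def f(q):
    r=[]
    for c,u,v in obs:
        w=px2w(c,u,v,q[1]);r.append(w[1]-q[0]-q[2]*(w[0]-.45))
    return r
for z0 in(.1,.3):
    s=least_squares(f,[-.19,z0,0]);print(s.x,np.round(s.fun,3))
    print([px2w(c,u,v,s.x[1])[0].round(3) for c,u,v in obs])
q=vision.capture('side');cv2.imwrite('pics/sd.png',cv2.resize(q['color'][80:290,90:440],None,fx=2.25,fy=2.25))
E
```

```text
[-0.1671835   0.05240781 -0.07854857] [-0.014 -0.012 -0.001  0.014  0.023  0.004 -0.008 -0.004 -0.002]
[np.float64(0.493), np.float64(0.56), np.float64(0.647), np.float64(0.804), np.float64(0.399), np.float64(0.473), np.float64(0.525), np.float64(0.592), np.float64(0.694)]
[-0.16718349  0.0524078  -0.07854865] [-0.014 -0.012 -0.001  0.014  0.023  0.004 -0.008 -0.004 -0.002]
[np.float64(0.493), np.float64(0.56), np.float64(0.647), np.float64(0.804), np.float64(0.399), np.float64(0.473), np.float64(0.525), np.float64(0.592), np.float64(0.694)]
```

View pics/sd.png

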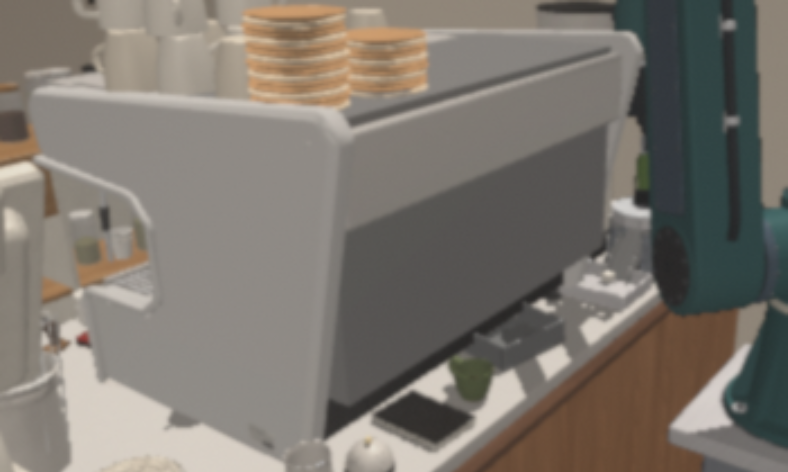

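```bash
python3 - <<'E'
from h import *
from scipy.optimize import least_squares
ps=vision.capture('scene');pd=vision.capture('side')
def ray(p,u,v):
    R=Ro.from_quat(p['attitude']).as_matrix();d=R@np.array([(u-p['cx'])/p['fx'],-(v-p['cy'])/p['fy'],-1]);return np.array(p['eye']),d/np.linalg.norm(d)
def tri(a,b):
    M=0;r=0
    for e,d in(ray(ps,*a),ray(pd,*b)):
        K=np.eye(3)-np.outer(d,d);M=M+K;r=r+K@e
    x=np.linalg.solve(M,r);print(x.round(3),[np.linalg.norm((np.eye(3)-np.outer(d,d))@(x-e)).round(3) for e,d in(ray(ps,*a),ray(pd,*b))])
tri((176,145),(241,133));tri((190,236),(217,279));tri((350,145),(372,102))
for t in['tote','dispenser']:
    for k in vision.silhouettes(pd,t)[:1]:
        v,u=np.nonzero(k['mask']);b=cv2.boxPoints(cv2.minAreaRect(np.stack([u,v],1).astype('float32')));print(t,k['conf'],len(u),b.round())
        h=cv2.convexHull(np.stack([u,v],1))[:,0]; q=cv2.approxPolyDP(h,3,True)[:,0]
        for a in q:
            e,d=ray(pd,*a);print(a,(e+d*(.045-e[2])/d[2]).round(3),(e+d*(0-e[2])/d[2]).round(3))
E
```

```text
[0.412 0.527 0.509] [np.float64(0.009), np.float64(0.009)]
[0.525 0.554 0.032] [np.float64(0.007), np.float64(0.007)]
[ 0.394 -0.159  0.499] [np.float64(0.012), np.float64(0.012)]
tote 0.88 709 [[296. 232.]
 [331. 210.]
 [344. 228.]
 [308. 251.]]
[340 223] [0.409 0.027 0.045] [ 0.454 -0.051  0.   ]
[338 232] [0.376 0.096 0.045] [0.42  0.022 0.   ]
[314 244] [0.399 0.22  0.045] [0.444 0.155 0.   ]
[298 236] [0.481 0.205 0.045] [0.531 0.138 0.   ]
[301 229] [0.504 0.154 0.045] [0.556 0.084 0.   ]
[323 215] [0.503 0.003 0.045] [ 0.555 -0.077  0.   ]
dispenser 0.94 1075 [[341. 209.]
 [369. 160.]
 [397. 176.]
 [369. 225.]]
[342 210] [ 0.464 -0.082  0.045] [ 0.514 -0.168  0.   ]
[364 169] [ 0.64  -0.614  0.045] [ 0.701 -0.735  0.   ]
[377 165] [ 0.612 -0.718  0.045] [ 0.671 -0.846  0.   ]
[379 207] [ 0.35  -0.197  0.045] [ 0.391 -0.291  0.   ]
[367 217] [ 0.346 -0.08   0.045] [ 0.388 -0.166  0.   ]
```

The espresso machine leans forward (front x≈0.53 at the worktop, 0.40 at z=0.5, y from -0.16 to 0.54), so tote work needs the tool tilted back. First a closer look at tub 1 with the camera on the robot's side (yaw 162).

```bash
python3 -c "
from h import *
go(.471,-.245,.15,162)"
```

```text
from [ 0.4552 -0.2797  0.2938] yaw 89.9 q6 -0.68 xyz [1.39 0.63 5.75] rot [  0.    -0.   -14.42]
```

```bash
python3 -m crank '[{"xyz":[0.7,0.3,0],"rot":[0,0,-2]},{"xyz":[1.3,0.6,1],"rot":[0,0,-4]},{"xyz":[1.4,0.6,2],"rot":[0,0,-6]},{"xyz":[1.4,0.6,3],"rot":[0,0,-8]},{"xyz":[1.4,0.6,4],"rot":[0,0,-10]},{"xyz":[1.4,0.6,5],"rot":[0,0,-12]},{"xyz":[1.4,0.6,5.7],"rot":[0,0,-14.4]},{"xyz":[1.4,0.6,5.7],"rot":[0,0,-14.4]}]' 50
python3 - <<'E'
from h import *
p=wrist();tub(p);cv2.imwrite('pics/w4.png',p['color']);go(.471,-.249,.035,162)
E
```

```text
time_s: 9.25
eef_pos: [0.4695, -0.2441, 0.1502]
tool_rot: [0.157, 0.988, 0.001, -0.001]
ft_force: [-0.5, 0.9, -0.4]
opening: 0.583
finger_force: 0.0
lf [ 0.468 -0.249  0.026] 0.7
lf [ 0.428 -0.611  0.054] 0.51
mask 0.75 815 px 308.0 200.0 rect [ 468.8 -249.1] [23.1 26.9] edge angle 76.4
mask 0.7 18084 px 114.0 266.0 rect [ 482.6 -516. ] [181.9 290.3] edge angle 17.1
from [ 0.4708 -0.245   0.1521] yaw 161.8 q6 -1.86 xyz [-0.05 -0.15  4.68] rot [-0.    0.01 -0.05]
```

View pics/w4.png

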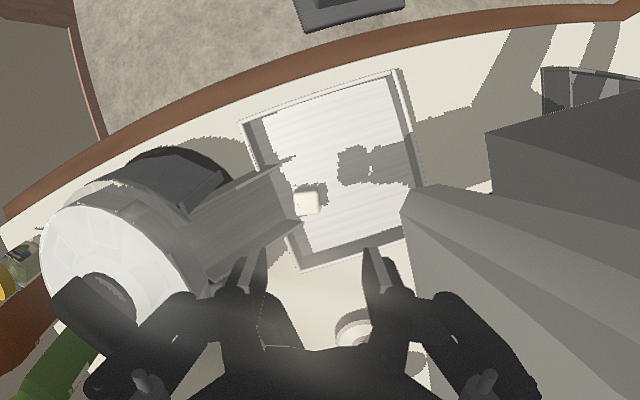

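Wrist view: the tub stands on the tray floor at (308,200), just past the low end of the chute, which ends near column 295. I'll pinch it with the closing line near y.

```bash
python3 -m crank '[{"xyz":[0,-0.15,1.5],"rot":[0,0,-0.6]},{"xyz":[0,-0.15,3],"rot":[0,0,-0.6]},{"xyz":[0,-0.15,4],"rot":[0,0,-0.6]},{"xyz":[0,-0.15,4.6],"rot":[0,0,-0.6]},{"xyz":[0,-0.15,4.6],"rot":[0,0,-0.6]}]' 42 && python3 -m crank '[{"xyz":[0,0,0],"rot":[0,0,0]},{"xyz":[0,0,0],"rot":[0,0,0]},{"xyz":[0,0,0],"rot":[0,0,0]},{"xyz":[0,0,0],"rot":[0,0,0]},{"xyz":[0,0,-1],"rot":[0,0,0]},{"xyz":[0,0,-3],"rot":[0,0,0]},{"xyz":[0,0,-5],"rot":[0,0,0]},{"xyz":[0,0,-5],"rot":[0,0,0]}]' 10
```

```text
time_s: 10.02
eef_pos: [0.4691, -0.2482, 0.0361]
tool_rot: [0.132, 0.991, 0.0, -0.0]
ft_force: [0.1, 0.0, 0.5]
opening: 0.488
finger_force: 0.0
time_s: 11.02
eef_pos: [0.4718, -0.25, 0.1657]
tool_rot: [0.131, 0.991, -0.002, 0.004]
ft_force: [0.3, -0.3, -1.0]
opening: 0.259
finger_force: 58.8
```

```bash
cat >> h.py <<'E'
def got(x,y,z,a,t):
    s=env.sense();R=Ro.from_quat(s['tool_rot']).as_matrix();p=np.array(s['eef_pos'])
    c,n=np.cos(np.radians(a)),np.sin(np.radians(a))
    T=Ro.from_euler('y',-t,degrees=True).as_matrix()@np.array([[c,n,0],[n,-c,0],[0,0,-1.]])
    print('from',p.round(4),'q',np.round(s['q'],2),'xyz',(R.T@(np.array([x,y,z])-p)/.025).round(2),'rot',(np.degrees(Ro.from_matrix(R.T@T).as_rotvec())/5).round(2))
E
python3 -c "
from h import *
got(.385,-.25,.21,180,20);got(.385,.08,.21,180,20)"
```

```text
from [ 0.4718 -0.25    0.1657] q [-0.62  0.36  1.76  0.    1.01 -1.92] xyz [ 3.34 -0.91 -1.8 ] rot [-0.57 -3.88 -2.97]
from [ 0.4718 -0.25    0.1657] q [-0.62  0.36  1.76  0.    1.01 -1.92] xyz [ 6.77 11.84 -1.87] rot [-0.57 -3.88 -2.97]
```

```bash
python3 -m crank '[{"xyz":[1.7,-0.5,-1],"rot":[-0.2,-1.3,-1]},{"xyz":[3.3,-0.9,-1.8],"rot":[-0.4,-2.6,-2]},{"xyz":[3.3,-0.9,-1.8],"rot":[-0.57,-3.9,-3]},{"xyz":[4,2,-1.8],"rot":[-0.57,-3.9,-3]},{"xyz":[4.7,4.5,-1.8],"rot":[-0.57,-3.9,-3]},{"xyz":[5.4,6.8,-1.8],"rot":[-0.57,-3.9,-3]},{"xyz":[6,8.8,-1.8],"rot":[-0.57,-3.9,-3]},{"xyz":[6.8,11,-1.8],"rot":[-0.57,-3.9,-3]}]'
python3 - <<'E'
from h import *
p=wrist();got(.44,.08,.1,180,20);cv2.imwrite('pics/w5.png',p['color'])
for k in vision.silhouettes(p,'tote')[:1]:
    M=k['mask'].astype('uint8');v,u=np.nonzero(M);w=px2w(p,u,v,.045)[:,:2]*1000;r=cv2.minAreaRect(cv2.convexHull(w.astype('float32')));print(k['conf'],len(u),np.round(r,1) if 0 else r,cv2.boxPoints(r).round())
E
```

```text
time_s: 12.02
eef_pos: [0.3769, 0.0515, 0.2058]
tool_rot: [-0.0, 0.985, 0.002, 0.17]
ft_force: [0.8, 0.4, -1.2]
opening: 0.26
finger_force: 59.0
from [0.3749 0.0579 0.2054] q [-0.06 -0.05  2.24  0.05  0.61 -1.67] xyz [-1.05  0.83  4.85] rot [ 0.11 -0.11  0.01]
0.55 10763 ((461.4764404296875, 83.69916534423828), (150.22544860839844, 121.39056396484375), 79.98776245117188) [[389.  20.]
 [508.  -1.]
 [534. 147.]
 [415. 168.]]
```

View pics/w5.png

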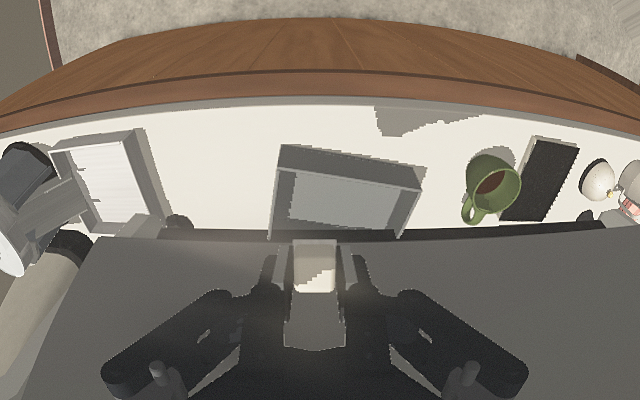

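Wrist view: the tub is held at (315,265). The tote shows its front face at top (276–424, rows 145–190), with its interior centred near (345,208). The machine's base is along row 235.

```bash
python3 - <<'E'
from h import *
p=wrist()
for a in [(275,166),(424,190),(396,237),(270,238),(345,205)]: print(a,px2w(p,*a,.045)[:2].round(3))
print('floor',px2w(p,345,208,.004)[:2].round(3))
got(.45,.06,.12,180,20);got(.45,.06,.062,180,20)
E
```

```text
(275, 166) [0.411 0.021]
(424, 190) [0.437 0.17 ]
(396, 237) [0.504 0.152]
(270, 238) [0.506 0.009]
(345, 205) [0.457 0.089]
floor [0.495 0.095]
from [0.3762 0.0533 0.2053] q [-0.07 -0.05  2.24  0.05  0.61 -1.69] xyz [-1.65  0.22  4.2 ] rot [ 0.09 -0.11  0.1 ]
from [0.3762 0.0533 0.2053] q [-0.07 -0.05  2.24  0.05  0.61 -1.69] xyz [-0.88  0.21  6.39] rot [ 0.09 -0.11  0.1 ]
```

```bash
python3 -m crank '[{"xyz":[-1,0.1,2],"rot":[0.1,-0.1,0.1]},{"xyz":[-1.5,0.1,4],"rot":[0.1,-0.1,0.1]},{"xyz":[-1.1,0.1,5.5],"rot":[0.1,-0.1,0.1]},{"xyz":[-1.05,0.1,6.4],"rot":[0.1,-0.1,0.1]},{"xyz":[-1.05,0.1,6.4],"rot":[0.1,-0.1,0.1]},{"xyz":[-1.05,0.1,6.4],"rot":[0.1,-0.1,0.1]}]' && python3 -c "
from h import *
got(.455,.055,.06,180,20)"
```

```text
time_s: 12.92
eef_pos: [0.4608, 0.0523, 0.0759]
tool_rot: [0.005, 0.986, -0.001, 0.166]
ft_force: [0.4, -0.6, 0.1]
opening: 0.26
finger_force: 59.0
from [0.4608 0.0523 0.0759] q [-0.04  0.37  2.24  0.05  0.2  -1.65] xyz [0.43 0.11 0.53] rot [-0.05 -0.19 -0.11]
```

```bash
python3 -c "
from h import *
got(.452,.055,.06,180,14)"
```

```text
from [0.4608 0.0523 0.0759] q [-0.04  0.37  2.24  0.05  0.2  -1.65] xyz [0.54 0.11 0.49] rot [-0.05  1.01 -0.12]
```

```bash
python3 -m crank '[{"xyz":[0,0,0],"rot":[0,1.2,0]},{"xyz":[0,0,0],"rot":[0,1.2,0]},{"xyz":[0,0,0],"rot":[0,1.2,0]}]' && python3 -m crank '[{"xyz":[0,0,0],"rot":[0,0,0]},{"xyz":[0,0,0],"rot":[0,0,0]},{"xyz":[0,0,0],"rot":[0,0,0]},{"xyz":[0,0,0],"rot":[0,0,0]},{"xyz":[0,0,-2],"rot":[0,0,0]},{"xyz":[0.5,0,-4],"rot":[0,-0.6,0]},{"xyz":[1,0,-5.5],"rot":[0,-1,0]},{"xyz":[1,0,-5.5],"rot":[0,-1,0]}]' 45
python3 - <<'E'
from h import *
p=wrist();tub(p,.02);got(.385,-.25,.21,180,20)
E
```

```text
time_s: 13.3
eef_pos: [0.4606, 0.0533, 0.0762]
tool_rot: [0.005, 0.993, -0.001, 0.115]
ft_force: [-0.4, -0.0, -1.2]
opening: 0.259
finger_force: 59.0
time_s: 14.3
eef_pos: [0.4046, 0.0543, 0.2058]
tool_rot: [0.004, 0.987, -0.001, 0.159]
ft_force: [0.4, -0.1, -0.8]
opening: 0.528
finger_force: 0.0
lf [0.467 0.056 0.027] 0.71
lf [0.443 0.248 0.036] 0.43
mask 0.76 561 px 314.0 179.0 rect [468.1  54.1] [34.1 23.4] edge angle 5.5
from [0.4058 0.0541 0.2036] q [-0.05  0.01  2.18  0.02  0.64 -1.62] xyz [  0.61 -12.17  -0.46] rot [-0.04 -0.39 -0.1 ]
```

Tub 1 is in the tote. Next is the knob for click 2, with the grasp at yaw ~209.

```bash
python3 -m crank '[{"xyz":[0.5,-2.4,-0.5],"rot":[0,0,0]},{"xyz":[0.5,-4.8,-0.8],"rot":[0,0,0]},{"xyz":[0.5,-7.2,-0.8],"rot":[0,0,0]},{"xyz":[0.5,-9.6,-0.8],"rot":[0,0,0]},{"xyz":[0.5,-12,-0.8],"rot":[0,1.2,-1.5]},{"xyz":[0.3,-14.4,-1],"rot":[0,2.4,-3]},{"xyz":[0,-16,-1],"rot":[0,3.6,-4.5]},{"xyz":[-0.3,-17,-1],"rot":[0,3.6,-5.8]}]'
python3 - <<'E'
from h import *
p=wrist();bar(p);cv2.imwrite('pics/w6.png',p['color']);go(.462,-.389,.235,209)
E
```

```text
time_s: 15.45
eef_pos: [0.4028, -0.3739, 0.2282]
tool_rot: [-0.244, 0.969, -0.039, -0.004]
ft_force: [0.3, 0.7, 0.0]
opening: 0.528
finger_force: 0.0
bar 81.72311 centre [ 471.8 -390.8] size [43.4 38.1]
from [ 0.4035 -0.3762  0.2286] yaw -151.6 q6 -2.89 xyz [-1.81 -1.58 -0.18] rot [-0.88 -0.32 -0.1 ]
```

```bash
python3 -m crank '[{"xyz":[-0.9,-0.8,-0.2],"rot":[-0.5,-0.2,0]},{"xyz":[-1.8,-1.6,-0.2],"rot":[-0.9,-0.3,0]},{"xyz":[-1.8,-1.6,-0.2],"rot":[-0.9,-0.3,0]},{"xyz":[-1.8,-1.6,-0.2],"rot":[-0.9,-0.3,0]}]' 60
python3 - <<'E'
from h import *
p=wrist();go(.462,-.389,.163,209)
g=cv2.cvtColor(p['color'],6)
v,u=np.mgrid[0:400,0:640];w=px2w(p,u.ravel(),v.ravel(),.165)[:,:2];k=np.hypot(*(w-AX).T)<.032
w=w[k];gg=g.ravel()[k];print(len(w),np.percentile(gg,[2,10,25,50,75,90]))
for th in(50,60,70,80):
    q=w[gg<th]
    if len(q)<50: continue
    m=q.mean(0);U,S,V=np.linalg.svd(q-m,full_matrices=False);print(th,len(q),m.round(4),(S/len(q)**.5*3.46).round(4),np.degrees(np.arctan2(V[0,1],V[0,0]))%180)
E
```

```text
time_s: 16.0
eef_pos: [0.4586, -0.3839, 0.2353]
tool_rot: [-0.242, 0.97, 0.003, -0.001]
ft_force: [-0.4, 1.3, -0.4]
opening: 0.703
finger_force: 0.0
from [ 0.4583 -0.3837  0.2357] yaw -152.0 q6 -2.87 xyz [-0.03 -0.27  2.91] rot [ 0.07 -0.   -0.2 ]
6639 [ 60.  67.  80. 132. 205. 212.]
60 101 [ 0.4387 -0.3972] [0.0256 0.0138] 58.56735755557665
70 815 [ 0.4436 -0.397 ] [0.0258 0.0167] 43.66128135686413
80 1616 [ 0.4455 -0.3925] [0.0313 0.0234] 43.611925806761214
```

```bash
python3 - <<'E'
from h import *
p=wrist();img=p['color'].copy()
for d in (26,29,32):
    pass
c,s=np.cos(np.radians(29)),np.sin(np.radians(29))
w=w2px(p,[[.462+k*c*.028+j*-s*.008,-.389+k*s*.028+j*c*.008,.165] for k,j in((1,1),(1,-1),(-1,-1),(-1,1))])
cv2.polylines(img,[w.round().astype(int)],True,(0,0,255));print(w.round())
x,y=w.mean(0).astype(int);cv2.imwrite('pics/w7.png',cv2.resize(img[max(0,y-90):y+90,x-120:x+120],None,fx=3,fy=3))
E
```

```text
[[316. 263.]
 [293. 263.]
 [289. 187.]
 [315. 186.]]
```

View pics/w7.png

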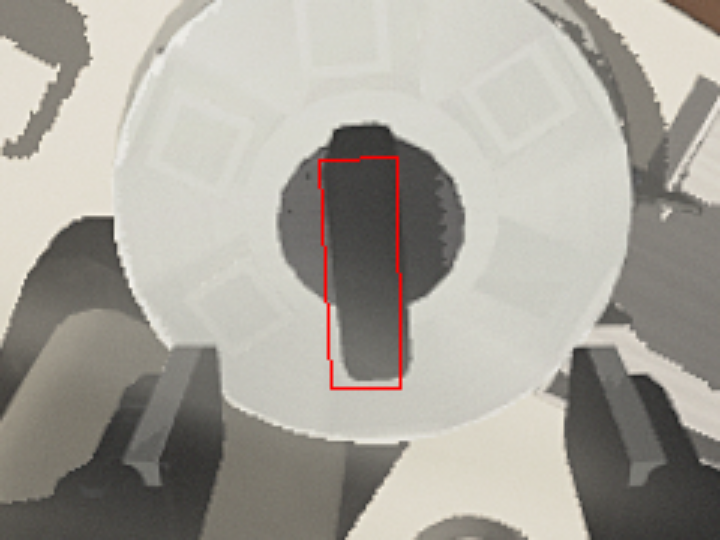

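The bar matches the predicted click-1 position (29°) and is within 2 mm of the overlay, so the turret is settled. I'll do click 2.

```bash
python3 -m crank '[{"xyz":[0,-0.2,1.5],"rot":[0,0,-0.2]},{"xyz":[0,-0.2,2.9],"rot":[0,0,-0.2]},{"xyz":[0,-0.2,2.9],"rot":[0,0,-0.2]},{"xyz":[0,-0.2,2.9],"rot":[0,0,-0.2]}]' && python3 -m crank '[{"xyz":[0,0,0],"rot":[0,0,0]},{"xyz":[0,0,0],"rot":[0,0,0]},{"xyz":[0,0,0],"rot":[0,0,0]},{"xyz":[0,0,0],"rot":[0,0,0]},{"xyz":[0,0,0],"rot":[0,0,0]},{"xyz":[0,0,0],"rot":[0,0,0]}]' 5 && python3 -m crank '[{"xyz":[0,0,0],"rot":[0,0,1.7]},{"xyz":[0,0,0],"rot":[0,0,3.4]},{"xyz":[0,0,0],"rot":[0,0,5.1]},{"xyz":[0,0,0],"rot":[0,0,6.8]},{"xyz":[0,0,0],"rot":[0,0,8.5]},{"xyz":[0,0,0],"rot":[0,0,10.2]},{"xyz":[0,0,0],"rot":[0,0,11.7]},{"xyz":[0,0,0],"rot":[0,0,11.7]}]'
```

```text
time_s: 16.6
eef_pos: [0.4617, -0.389, 0.1659]
tool_rot: [-0.25, 0.968, 0.001, 0.0]
ft_force: [-0.4, 0.7, 0.3]
opening: 0.702
finger_force: 0.0
time_s: 17.35
eef_pos: [0.4617, -0.3882, 0.1661]
tool_rot: [-0.25, 0.968, 0.002, 0.0]
ft_force: [-1.4, 2.8, 6.7]
opening: 0.174
finger_force: 59.9
time_s: 18.35
eef_pos: [0.4617, -0.3885, 0.166]
tool_rot: [0.255, 0.967, 0.001, -0.0]
ft_force: [-1.6, 3.1, 6.7]
opening: 0.175
finger_force: 59.7
```

```bash
python3 -m crank '[{"xyz":[0,0,0],"rot":[0,0,0]},{"xyz":[0,0,0],"rot":[0,0,0]},{"xyz":[0,0,0],"rot":[0,0,0]},{"xyz":[0,0,0],"rot":[0,0,0]},{"xyz":[0,0,-1.5],"rot":[0,0,0]},{"xyz":[0,0,-3],"rot":[0,0,0]}]' 50; python3 -c "
from h import *
go(.44,-.26,.25,165);go(.461,-.3875,.163,149)"
```

```text
time_s: 19.1
eef_pos: [0.4613, -0.3887, 0.24]
tool_rot: [0.255, 0.967, 0.002, -0.002]
ft_force: [0.7, -0.6, -0.3]
opening: 0.585
finger_force: 0.0
from [ 0.4613 -0.3887  0.24  ] yaw 150.5 q6 -1.87 xyz [ 3.28  4.06 -0.37] rot [ 0.04 -0.04 -2.9 ]
from [ 0.4613 -0.3887  0.24  ] yaw 150.5 q6 -1.87 xyz [0.02 0.03 3.08] rot [ 0.03 -0.05  0.3 ]
```

```bash
python3 -m crank '[{"xyz":[1.2,1.5,-0.3],"rot":[0,0,-1]},{"xyz":[2.4,3.2,-0.3],"rot":[0,0,-2]},{"xyz":[3.3,4.2,0.5],"rot":[0,0,-2.9]},{"xyz":[3.3,4.2,0.8],"rot":[0,0,-2.9]},{"xyz":[3.3,4.2,0.8],"rot":[0,0,-2.9]},{"xyz":[3.3,4.2,0.8],"rot":[0,0,-2.9]}]'
python3 - <<'E'
from h import *
p=wrist();tub(p);cv2.imwrite('pics/w8.png',p['color']);go(.45,-.25,.15,165)
for c in [(.396,-.155),(.53,-.155),(.53,-.275),(.396,-.275)]: print(c,w2px(p,[*c,.01]).round())
E
```

```text
time_s: 19.85
eef_pos: [0.4423, -0.2583, 0.2207]
tool_rot: [0.131, 0.991, 0.001, -0.0]
ft_force: [0.3, 0.2, 0.4]
opening: 0.581
finger_force: 0.0
lf [0.462 0.057 0.011] 0.53
lf [0.444 0.066 0.006] 0.39
mask 0.71 35683 px 263.0 204.0 rect [ 464.3 -356.6] [175.1 428.2] edge angle 6.5
mask 0.44 31 px 548.0 133.0 rect [458.   40.9] [ 4.6 15. ] edge angle 3.3
from [ 0.442  -0.258   0.2206] yaw 164.9 q6 -1.97 xyz [-0.23  0.38  2.82] rot [ 0.03 -0.01 -0.01]
(0.396, -0.155) [396. 110.]
(0.53, -0.155) [416. 222.]
(0.53, -0.275) [319. 247.]
(0.396, -0.275) [287. 138.]
```

View pics/w8.png

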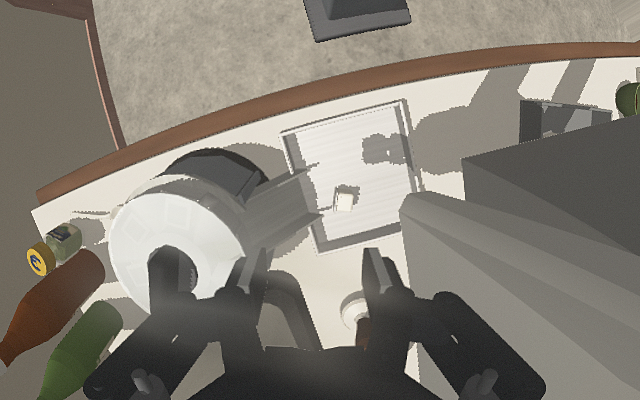

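A tub is in the tray at (343,201) although the networks missed it. I'll measure it from there, go closer and try again.

```bash
cat >> h.py <<'E'
def cream(p,top=.024,c=None):
    """cream (tub) pixels inside the tray"""
    I=p['color'].astype(int);v,u=np.nonzero((I[...,2]-I[...,0]>9)&(I[...,2]>185))
    w=px2w(p,u,v,top)[:,:2];k=(w[:,0]>.397)&(w[:,0]<.525)&(w[:,1]>-.275)&(w[:,1]<-.158)
    M=np.zeros((400,640),'uint8');M[v[k],u[k]]=1
    n,L,S,_=cv2.connectedComponentsWithStats(M)
    for i in range(1,n):
        if S[i,4]<100: continue
        vv,uu=np.nonzero(L==i);w=px2w(p,uu,vv,top)[:,:2]*1000;r=cv2.minAreaRect(w.astype('float32'));b=cv2.boxPoints(r);e=b[1]-b[0]
        print('cream',S[i,4],'px',uu.mean().round(),vv.mean().round(),np.round(r[0],1),np.round(r[1],1),'edge',(np.degrees(np.arctan2(e[1],e[0]))%90).round(1))
E
python3 - <<'E'
from h import *
p=wrist();print(px2w(p,345,199,.024));tub(p);cream(p)
I=p['color'];print(I[199,345],I[195,345],I[207,343],I[150,330],I[220,360])
go(.465,-.238,.15,165)
E
```

```text
[ 0.47376228 -0.23146423  0.024     ]
lf [0.465 0.058 0.016] 0.59
mask 0.55 1231 px 356.0 317.0 rect [ 649.2 -254.9] [108.4  37.1] edge angle 0.1
mask 0.52 31 px 547.0 134.0 rect [458.3  39.6] [ 4.4 15. ] edge angle 0.0
cream 7690 px 357.0 179.0 [ 456.7 -211.6] [120.1 105.6] edge 0.5
[228 239 243] [208 225 230] [227 238 242] [228 233 237] [208 216 221]
from [ 0.4416 -0.2574  0.2204] yaw 165.0 q6 -1.97 xyz [-0.7   0.98  2.82] rot [ 0.03 -0.02 -0.01]
```

```bash
sed -i 's/I\[...,0\]>9/I[...,0]>TH/;s/def cream(p,top=.024,c=None)/def cream(p,top=.024,TH=12)/' h.py; python3 -m crank '[{"xyz":[-0.5,0.6,1],"rot":[0,0,0]},{"xyz":[-0.9,1.1,2],"rot":[0,0,0]},{"xyz":[-1,1.2,2.8],"rot":[0,0,0]},{"xyz":[-1,1.2,2.8],"rot":[0,0,0]}]' 50
python3 - <<'E'
from h import *
p=wrist();tub(p);cream(p);cream(p,TH=14);go(.474,-.231,.035,165)
cv2.imwrite('pics/w9.png',cv2.resize(p['color'][120:270,220:420],None,fx=4,fy=4))
E
```

```text
time_s: 20.65
eef_pos: [0.4726, -0.2334, 0.149]
tool_rot: [0.13, 0.991, 0.002, -0.002]
ft_force: [-0.4, -0.1, 0.6]
opening: 0.583
finger_force: 0.0
cream 543 px 314.0 206.0 [ 474.1 -233.1] [24.5 30.4] edge 80.6
cream 1699 px 349.0 223.0 [ 496.2 -209.2] [ 39.9 102.3] edge 1.1
cream 458 px 314.0 206.0 [ 477.9 -235.2] [20.2 22.2] edge 75.7
cream 139 px 305.0 245.0 [ 511.8 -249.4] [39.1 18.8] edge 53.3
from [ 0.4737 -0.2347  0.1511] yaw 165.0 q6 -1.9 xyz [0.02 0.13 4.64] rot [ 0.03 -0.01 -0.  ]
```

```bash
python3 -m crank '[{"xyz":[-0.05,0.05,1.5],"rot":[0,0,-0.4]},{"xyz":[-0.05,0.05,3],"rot":[0,0,-0.4]},{"xyz":[-0.05,0.05,4],"rot":[0,0,-0.4]},{"xyz":[-0.05,0.05,4.7],"rot":[0,0,-0.4]},{"xyz":[-0.05,0.05,4.7],"rot":[0,0,-0.4]}]' 45 && python3 -m crank '[{"xyz":[0,0,0],"rot":[0,0,0]},{"xyz":[0,0,0],"rot":[0,0,0]},{"xyz":[0,0,0],"rot":[0,0,0]},{"xyz":[0,0,0],"rot":[0,0,0]},{"xyz":[0,0,-1],"rot":[0,0,0]},{"xyz":[0,0,-3],"rot":[0,0,0]},{"xyz":[0,0,-5],"rot":[0,0,0]},{"xyz":[0,0,-5],"rot":[0,0,0]}]' 10; python3 -c "
from h import *
got(.375,-.25,.21,180,20);got(.375,.06,.21,180,20)"
```

```text
time_s: 21.42
eef_pos: [0.4745, -0.2331, 0.0326]
tool_rot: [0.113, 0.994, 0.002, -0.001]
ft_force: [-0.9, 0.5, 0.8]
opening: 0.526
finger_force: 0.0
time_s: 22.42
eef_pos: [0.4776, -0.2351, 0.1624]
tool_rot: [0.113, 0.994, -0.001, 0.004]
ft_force: [0.0, -0.0, -1.7]
opening: 0.216
finger_force: 58.6
from [ 0.4776 -0.2351  0.1624] q [-0.59  0.37  1.77  0.    1.   -1.93] xyz [ 3.85 -1.51 -1.93] rot [-0.47 -3.9  -2.57]
from [ 0.4776 -0.2351  0.1624] q [-0.59  0.37  1.77  0.    1.   -1.93] xyz [ 6.64 10.58 -1.96] rot [-0.47 -3.9  -2.57]
```

```bash
python3 -m crank '[{"xyz":[1.9,-0.8,-1],"rot":[-0.2,-1.3,-0.8]},{"xyz":[3.8,-1.5,-1.9],"rot":[-0.3,-2.6,-1.6]},{"xyz":[4.1,0,-1.9],"rot":[-0.47,-3.9,-2.6]},{"xyz":[4.6,2.3,-1.9],"rot":[-0.47,-3.9,-2.6]},{"xyz":[5.2,4.6,-1.9],"rot":[-0.47,-3.9,-2.6]},{"xyz":[5.8,6.9,-1.9],"rot":[-0.47,-3.9,-2.6]},{"xyz":[6.3,9,-1.9],"rot":[-0.47,-3.9,-2.6]},{"xyz":[6.6,10.5,-1.9],"rot":[-0.47,-3.9,-2.6]}]'
cat >> h.py <<'E'
def tote(p):
    for k in vision.silhouettes(p,'tote')[:2]:
        v,u=np.nonzero(k['mask']);w=px2w(p,u,v,.045)[:,:2]*1000;r=cv2.minAreaRect(cv2.convexHull(w.astype('float32')));print('tote',round(k['conf'],2),len(u),np.round(r[0]),np.round(r[1]),cv2.boxPoints(r).round().tolist())
E
python3 - <<'E'
from h import *
p=wrist();tote(p);tub(p,.024);print(env.sense()['opening'],env.sense()['finger_force']);got(.452,.095,.06,180,14)
cv2.imwrite('pics/w10.png',p['color'])
E
```

```text
time_s: 23.42
eef_pos: [0.3718, 0.0613, 0.206]
tool_rot: [-0.001, 0.985, 0.003, 0.17]
ft_force: [0.7, -1.0, -0.2]
opening: 0.215
finger_force: 58.8
tote 0.87 9874 [462.  84.] [150. 124.] [[388.0, 21.0], [510.0, -1.0], [536.0, 147.0], [414.0, 169.0]]
lf [0.467 0.055 0.023] 0.77
mask 0.58 493 px 306.0 199.0 rect [464.3  53.7] [33.5 22.5] edge angle 0.4
0.21998996872407617 58.82082402706146
from [0.3725 0.0603 0.2059] q [-0.04 -0.06  2.25  0.04  0.61 -1.65] xyz [-1.06  1.34  6.57] rot [0.08 1.1  0.06]
```

```bash
python3 -m crank '[{"xyz":[-0.5,1.9,2],"rot":[0.1,0.3,0.1]},{"xyz":[-1.2,1.9,4],"rot":[0.1,0.7,0.1]},{"xyz":[-1.1,1.9,5.5],"rot":[0.1,1.1,0.1]},{"xyz":[-1.1,1.9,6.5],"rot":[0.1,1.1,0.1]},{"xyz":[-1.1,1.9,6.5],"rot":[0.1,1.1,0.1]},{"xyz":[-1.1,1.9,6.5],"rot":[0.1,1.1,0.1]}]' && python3 -m crank '[{"xyz":[0,0,0],"rot":[0,0,0]},{"xyz":[0,0,0],"rot":[0,0,0]},{"xyz":[0,0,0],"rot":[0,0,0]},{"xyz":[0,0,0],"rot":[0,0,0]},{"xyz":[0,0,-2],"rot":[0,0,0]},{"xyz":[0.5,0,-4],"rot":[0,-0.6,0]},{"xyz":[1,0,-5.5],"rot":[0,-1,0]},{"xyz":[1,0,-5.5],"rot":[0,-1,0]}]' 42
python3 - <<'E'
from h import *
p=wrist();tote(p);tub(p,.024);got(.4,-.37,.228,209,0)
E
```

```text
time_s: 24.38
eef_pos: [0.4531, 0.1065, 0.063]
tool_rot: [0.005, 0.993, -0.001, 0.122]
ft_force: [0.5, -0.6, 0.4]
opening: 0.222
finger_force: 58.8
time_s: 25.38
eef_pos: [0.3947, 0.1087, 0.1917]
tool_rot: [0.004, 0.986, -0.001, 0.167]
ft_force: [0.5, -0.5, 0.0]
opening: 0.494
finger_force: 0.0
tote 0.7 11538 [462.  84.] [150. 121.] [[389.0, 21.0], [508.0, -0.0], [534.0, 147.0], [415.0, 168.0]]
mask 0.9 587 px 263.0 191.0 rect [464.1  55.9] [25.2 33.1] edge angle 89.7
from [0.3963 0.1084 0.1892] q [ 0.14  0.05  2.2  -0.09  0.57 -1.35] xyz [ -0.79 -19.14  -1.35] rot [-0.99  3.71 -5.84]
```

```bash
python3 - <<'E'
from h import *
p=wrist();cv2.imwrite('pics/w11.png',p['color'])
print([(np.round(k['xyz'],3),k['conf'].__round__(2)) for k in vision.look_for(p,'tub2_mid')])
I=p['color'].astype(int);M=(I.min(2)>170).astype('uint8');n,L,S,c=cv2.connectedComponentsWithStats(M)
for i in range(1,n):
    w=px2w(p,*c[i],.02)[:2]
    if S[i,4]>60 and .41<w[0]<.54 and -.01<w[1]<.18: print(S[i],c[i].round(),w.round(3))
E
```

```text
[(array([0.462, 0.106, 0.026]), 0.7)]
[    0    94   640   137 35943] [324. 154.] [0.423 0.118]
[304 185  21  19 314] [314. 193.] [0.469 0.108]
[251 189  21  18 317] [261. 198.] [0.474 0.053]
```

Both tubs are in the tote. Click 3 is next, with the grasp at yaw ~149.

```bash
python3 -m crank '[{"xyz":[0.3,-2.4,-0.8],"rot":[0,0,0]},{"xyz":[0.3,-4.8,-1.3],"rot":[0,0,0]},{"xyz":[0.3,-7.2,-1.3],"rot":[0,0,0]},{"xyz":[0.3,-9.6,-1.3],"rot":[0,0,0]},{"xyz":[0.3,-12,-1.3],"rot":[0,0,0]},{"xyz":[0.3,-14.3,-1.5],"rot":[0,1.2,1.5]},{"xyz":[0,-16.6,-1.5],"rot":[0,2.4,3]},{"xyz":[-0.3,-18.5,-1.5],"rot":[0,3.6,4.5]}]' 60; python3 -c "
from h import *
go(.462,-.388,.235,149.5)"
```

```text
time_s: 26.68
eef_pos: [0.3867, -0.3574, 0.2271]
tool_rot: [0.199, 0.979, 0.032, 0.005]
ft_force: [-0.2, 0.7, 0.7]
opening: 0.704
finger_force: 0.0
from [ 0.3867 -0.3574  0.2271] yaw 157.0 q6 -2.11 xyz [-3.25  0.07 -0.32] rot [ 0.74 -0.08  1.51]
```

```bash
python3 -m crank '[{"xyz":[-1.6,0,-0.3],"rot":[0.4,-0.1,0.8]},{"xyz":[-3.2,0.1,-0.3],"rot":[0.7,-0.1,1.5]},{"xyz":[-3.2,0.1,-0.3],"rot":[0.7,-0.1,1.5]},{"xyz":[-3.2,0.1,-0.3],"rot":[0.7,-0.1,1.5]}]' 60
python3 - <<'E'
from h import *
p=wrist();go(.4615,-.3885,.164,149.5);cv2.imwrite('pics/w12.png',p['color'])
# compare bar with template at candidate angles: mean grey inside minus just outside along sides
g=cv2.GaussianBlur(cv2.cvtColor(p['color'],6),(3,3),0).astype('float32')
best=[]
for a in range(0,180,1):
    c,s=np.cos(np.radians(a)),np.sin(np.radians(a))
    f=lambda j:np.mean([g[int(v),int(u)] for u,v in w2px(p,[[.4615+k*c-j*s,-.3885+k*s+j*c,.165] for k in np.linspace(-.026,.026,27)])])
    best.append((np.mean([f(j) for j in(-.004,0,.004)])-.5*f(.015)-.5*f(-.015),a))
print(sorted(best)[:4])
E
```

```text
time_s: 27.18
eef_pos: [0.4607, -0.3824, 0.2342]
tool_rot: [0.259, 0.966, 0.002, 0.002]
ft_force: [-0.8, 0.1, -0.4]
opening: 0.702
finger_force: 0.0
from [ 0.4603 -0.3823  0.2346] yaw 149.9 q6 -1.86 xyz [-0.16 -0.21  2.82] rot [0.06 0.03 0.09]
[(np.float32(-66.18519), 166), (np.float32(-65.76543), 167), (np.float32(-65.49383), 164), (np.float32(-65.39506), 158)]
```

```bash
cat >> h.py <<'E'
def bang(p,ax=(.4615,-.3885)):
    """bar angle from the bar's ends, which stand out beyond the disc"""
    g=cv2.GaussianBlur(cv2.cvtColor(p['color'],cv2.COLOR_BGR2GRAY),(3,3),0).astype('float32');b=[]
    for a in range(180):
        c,s=np.cos(np.radians(a)),np.sin(np.radians(a))
        w=w2px(p,[[ax[0]+e*k*c-j*s,ax[1]+e*k*s+j*c,.165] for e in(1,-1) for k in(.021,.0235,.026) for j in np.linspace(-.006,.006,7)])
        b.append((cv2.remap(g,w.astype('float32')[:,None],None,1).mean().round(),a))
    print('bar ends',sorted(b)[:8])
E
python3 - <<'E'
from h import *
p=wrist();bang(p);bang(p,(.461,-.387));bang(p,(.463,-.391))
E
```

```text
bar ends [(np.float32(102.0), 150), (np.float32(102.0), 151), (np.float32(102.0), 152), (np.float32(102.0), 153), (np.float32(103.0), 148), (np.float32(103.0), 149), (np.float32(104.0), 147), (np.float32(104.0), 154)]
bar ends [(np.float32(94.0), 149), (np.float32(94.0), 150), (np.float32(95.0), 147), (np.float32(95.0), 148), (np.float32(95.0), 151), (np.float32(96.0), 146), (np.float32(96.0), 152), (np.float32(96.0), 153)]
bar ends [(np.float32(119.0), 147), (np.float32(119.0), 148), (np.float32(119.0), 149), (np.float32(119.0), 150), (np.float32(119.0), 151), (np.float32(120.0), 145), (np.float32(120.0), 146), (np.float32(120.0), 152)]
```

The bar is at 150°, so click 2 is settled. Doing click 3.

```bash
python3 -m crank '[{"xyz":[-0.15,-0.2,1.5],"rot":[0,0,0]},{"xyz":[-0.15,-0.2,2.85],"rot":[0,0,0]},{"xyz":[-0.15,-0.2,2.85],"rot":[0,0,0]},{"xyz":[-0.15,-0.2,2.85],"rot":[0,0,0]}]' && python3 -m crank '[{"xyz":[0,0,0],"rot":[0,0,0]},{"xyz":[0,0,0],"rot":[0,0,0]},{"xyz":[0,0,0],"rot":[0,0,0]},{"xyz":[0,0,0],"rot":[0,0,0]},{"xyz":[0,0,0],"rot":[0,0,0]},{"xyz":[0,0,0],"rot":[0,0,0]}]' 5 && python3 -m crank '[{"xyz":[0,0,0],"rot":[0,0,1.7]},{"xyz":[0,0,0],"rot":[0,0,3.4]},{"xyz":[0,0,0],"rot":[0,0,5.1]},{"xyz":[0,0,0],"rot":[0,0,6.8]},{"xyz":[0,0,0],"rot":[0,0,8.5]},{"xyz":[0,0,0],"rot":[0,0,10.2]},{"xyz":[0,0,0],"rot":[0,0,11.8]},{"xyz":[0,0,0],"rot":[0,0,11.8]}]' && python3 -m crank '[{"xyz":[0,0,0],"rot":[0,0,0]},{"xyz":[0,0,0],"rot":[0,0,0]},{"xyz":[0,0,0],"rot":[0,0,0]},{"xyz":[0,0,0],"rot":[0,0,0]},{"xyz":[0,0,-1.5],"rot":[0,0,0]},{"xyz":[0,0,-3],"rot":[0,0,0]}]' 50; python3 - <<'E'
from h import *
p=wrist();bang(p);go(.45,-.25,.2,165)
E
```

```text
time_s: 27.78
eef_pos: [0.4626, -0.3894, 0.1658]
tool_rot: [0.26, 0.966, 0.001, 0.004]
ft_force: [0.3, 0.1, -0.6]
opening: 0.703
finger_force: 0.0
time_s: 28.52
eef_pos: [0.4631, -0.3893, 0.1659]
tool_rot: [0.259, 0.966, 0.001, 0.004]
ft_force: [-1.1, 0.5, 6.5]
opening: 0.174
finger_force: 60.2
time_s: 29.52
eef_pos: [0.4615, -0.3903, 0.1659]
tool_rot: [0.702, 0.712, 0.001, 0.003]
ft_force: [-6.4, -3.5, 8.1]
opening: 0.175
finger_force: 60.4
time_s: 30.28
eef_pos: [0.4619, -0.3887, 0.24]
tool_rot: [0.701, 0.713, 0.003, 0.001]
ft_force: [0.4, -1.1, -0.7]
opening: 0.585
finger_force: 0.0
bar ends [(np.float32(115.0), 89), (np.float32(115.0), 90), (np.float32(115.0), 91), (np.float32(115.0), 92), (np.float32(116.0), 93), (np.float32(116.0), 94), (np.float32(117.0), 88), (np.float32(118.0), 87)]
from [ 0.4639 -0.3908  0.2458] yaw 90.9 q6 -0.84 xyz [ 5.65 -0.49  1.8 ] rot [  0.09   0.13 -14.81]
```

```bash
python3 -m crank '[{"xyz":[0.5,0,-0.5],"rot":[0,0,-2]},{"xyz":[2,-0.2,-0.5],"rot":[0,0,-4]},{"xyz":[3.5,-0.4,-0.5],"rot":[0,0,-6]},{"xyz":[5.4,-0.6,0],"rot":[0,0,-8]},{"xyz":[5.4,-0.6,1],"rot":[0,0,-10]},{"xyz":[5.4,-0.6,1.8],"rot":[0,0,-12]},{"xyz":[5.4,-0.6,1.8],"rot":[0,0,-14]},{"xyz":[5.4,-0.6,1.8],"rot":[0,0,-14.8]}]'
cat > look.py <<'E'
from h import *
p=wrist();tub(p);cream(p);cream(p,TH=14);cv2.imwrite(f'pics/t{env.sense()["time_s"]:.0f}.png',p['color'])
# same pose reference: difference to an earlier picture is not used; local edges instead
go(.465,-.238,.15,165)
E
python3 look.py
```

```text
time_s: 31.32
eef_pos: [0.4452, -0.254, 0.1942]
tool_rot: [0.129, 0.992, 0.001, 0.003]
ft_force: [0.6, -0.2, 0.4]
opening: 0.589
finger_force: 0.0
lf [0.464 0.052 0.016] 0.54
lf [ 0.441 -0.315  0.036] 0.48
mask 0.49 99 px 561.0 136.0 rect [460.3  45.3] [24.1 10.8] edge angle 85.7
cream 331 px 339.0 213.0 [ 480.6 -239.1] [25.1 22.1] edge 69.2
cream 184 px 340.0 213.0 [ 481.4 -238.5] [21.3 22.5] edge 64.2
from [ 0.4453 -0.2542  0.1946] yaw 164.8 q6 -1.97 xyz [-0.58  0.83  1.79] rot [ 0.03  0.08 -0.03]
```

```bash
python3 -m crank '[{"xyz":[-0.6,0.5,1],"rot":[0,0,0.5]},{"xyz":[-1.1,1,1.8],"rot":[0,0,0.5]},{"xyz":[-1.1,1,1.8],"rot":[0,0,0.5]},{"xyz":[-1.1,1,1.8],"rot":[0,0,0.5]}]' 48
python3 look.py
```

```text
time_s: 31.98
eef_pos: [0.4785, -0.2375, 0.1504]
tool_rot: [0.153, 0.988, 0.001, 0.004]
ft_force: [0.6, 0.3, 0.0]
opening: 0.562
finger_force: 0.0
lf [ 0.444 -0.316  0.037] 0.17
mask 0.18 724 px 313.0 198.0 rect [ 478.6 -237.7] [21.4 28.3] edge angle 66.4
cream 530 px 376.0 201.0 [ 494.9 -192.1] [40.9 38.8] edge 65.6
cream 522 px 314.0 202.0 [ 480.4 -241.1] [28.8 22.3] edge 66.4
cream 387 px 316.0 202.0 [ 481.5 -238.5] [21.2 22.3] edge 66.4
from [ 0.4787 -0.2378  0.1508] yaw 162.4 q6 -1.86 xyz [ 0.52 -0.17  0.03] rot [ 0.03  0.09 -0.53]
```

```bash
python3 -m crank '[{"xyz":[-0.05,0,1.5],"rot":[0,0,1.1]},{"xyz":[-0.05,0,3],"rot":[0,0,1.1]},{"xyz":[-0.05,0,4],"rot":[0,0,1.1]},{"xyz":[-0.05,0,4.7],"rot":[0,0,1.1]},{"xyz":[-0.05,0,4.7],"rot":[0,0,1.1]}]' 45 && python3 -m crank '[{"xyz":[0,0,0],"rot":[0,0,0]},{"xyz":[0,0,0],"rot":[0,0,0]},{"xyz":[0,0,0],"rot":[0,0,0]},{"xyz":[0,0,0],"rot":[0,0,0]},{"xyz":[0,0,-1],"rot":[0,0,0]},{"xyz":[0,0,-3],"rot":[0,0,0]},{"xyz":[0,0,-5],"rot":[0,0,0]},{"xyz":[0,0,-5],"rot":[0,0,0]}]' 10; python3 -c "
from h import *
got(.375,-.25,.21,180,20);got(.375,.06,.21,180,20)"
```

```text
time_s: 32.75
eef_pos: [0.4799, -0.2374, 0.032]
tool_rot: [0.2, 0.98, 0.002, 0.003]
ft_force: [-0.1, 0.7, 0.5]
opening: 0.53
finger_force: 0.0
time_s: 33.75
eef_pos: [0.4825, -0.2393, 0.1619]
tool_rot: [0.2, 0.98, -0.001, 0.008]
ft_force: [0.8, 0.2, -0.6]
opening: 0.218
finger_force: 58.7
from [ 0.4825 -0.2393  0.1619] q [-0.59  0.37  1.76  0.01  0.99 -1.76] xyz [ 3.76 -2.07 -1.99] rot [-0.82 -3.77 -4.56]
from [ 0.4825 -0.2393  0.1619] q [-0.59  0.37  1.76  0.01  0.99 -1.76] xyz [ 8.62  9.33 -2.04] rot [-0.82 -3.77 -4.56]
```

Held. Off to the tote.

```bash
python3 -m crank '[{"xyz":[1.9,-1,-1],"rot":[-0.2,-1.3,-1.3]},{"xyz":[3.8,-2,-1.9],"rot":[-0.5,-2.6,-2.8]},{"xyz":[4.4,-0.6,-2],"rot":[-0.8,-3.8,-4.5]},{"xyz":[5.3,1.5,-2],"rot":[-0.8,-3.8,-4.5]},{"xyz":[6.2,3.7,-2],"rot":[-0.8,-3.8,-4.5]},{"xyz":[7.1,5.8,-2],"rot":[-0.8,-3.8,-4.5]},{"xyz":[8,7.9,-2],"rot":[-0.8,-3.8,-4.5]},{"xyz":[8.6,9.3,-2],"rot":[-0.8,-3.8,-4.5]}]'
python3 - <<'E'
from h import *
p=wrist();tote(p);tub(p,.024);print(env.sense()['opening'],env.sense()['finger_force']);got(.44,.08,.072,180,14)
cv2.imwrite('pics/w13.png',p['color'])
E
```

```text
time_s: 34.75
eef_pos: [0.3717, 0.0623, 0.2066]
tool_rot: [0.003, 0.985, 0.002, 0.171]
ft_force: [0.3, -0.1, 0.2]
opening: 0.222
finger_force: 58.8
tote 0.93 9583 [457.  84.] [150. 114.] [[387.0, 21.0], [499.0, 0.0], [526.0, 148.0], [415.0, 169.0]]
tote 0.48 3000 [439. 252.] [100.  76.] [[383.0, 279.0], [397.0, 205.0], [496.0, 224.0], [481.0, 298.0]]
lf [0.462 0.056 0.027] 0.55
0.2137913237095681 58.83653104305267
from [0.372  0.0617 0.2064] q [-0.03 -0.06  2.25  0.02  0.61 -1.62] xyz [-0.75  0.72  5.98] rot [ 0.04  1.13 -0.03]
```

```bash
python3 -m crank '[{"xyz":[-0.5,0.78,2],"rot":[0,0.3,0]},{"xyz":[-1.2,0.78,4],"rot":[0,0.7,0]},{"xyz":[-1.1,0.78,5.5],"rot":[0,1.1,0]},{"xyz":[-1.1,0.78,6.4],"rot":[0,1.1,0]},{"xyz":[-1.1,0.78,6.4],"rot":[0,1.1,0]},{"xyz":[-1.1,0.78,6.4],"rot":[0,1.1,0]}]' && python3 -m crank '[{"xyz":[0,0,0],"rot":[0,0,0]},{"xyz":[0,0,0],"rot":[0,0,0]},{"xyz":[0,0,0],"rot":[0,0,0]},{"xyz":[0,0,0],"rot":[0,0,0]},{"xyz":[0,0,-2],"rot":[0,0,0]},{"xyz":[0.5,0,-4],"rot":[0,-0.6,0]},{"xyz":[1,0,-5.5],"rot":[0,-1,0]},{"xyz":[1,0,-5.5],"rot":[0,-1,0]}]' 34
python3 - <<'E'
from h import *
p=wrist();cv2.imwrite('pics/w14.png',p['color']);got(.4,-.37,.228,209,0)
I=p['color'].astype(int);M=(I.min(2)>160).astype('uint8');n,L,S,c=cv2.connectedComponentsWithStats(M)
for i in range(1,n):
    w=px2w(p,*c[i],.02)[:2]
    if S[i,4]>60 and .41<w[0]<.54 and -.01<w[1]<.18: print(S[i],c[i].round(),w.round(3))
print([(np.round(k['xyz'],3),k['conf'].__round__(2)) for k in vision.look_for(p,'tub2_mid')])
E
```

```text
time_s: 35.7
eef_pos: [0.4525, 0.0788, 0.066]
tool_rot: [0.004, 0.992, 0.001, 0.123]
ft_force: [-1.1, 0.6, 0.6]
opening: 0.217
finger_force: 58.8
time_s: 36.7
eef_pos: [0.3939, 0.0802, 0.1946]
tool_rot: [0.003, 0.986, 0.002, 0.169]
ft_force: [0.4, -0.9, 0.1]
opening: 0.401
finger_force: 0.0
from [0.3949 0.0801 0.1938] q [ 0.04  0.02  2.22 -0.02  0.57 -1.51] xyz [ -0.76 -18.    -1.26] rot [-0.94  3.8  -5.81]
[    0    93   640   134 35908] [331. 152.] [0.423 0.097]
[277 176  22  28 401] [287. 192.] [0.47  0.053]
[303 179  22  19 326] [314. 188.] [0.465 0.081]
[330 182  22  20 306] [341. 191.] [0.469 0.108]
[(array([0.46 , 0.106, 0.025]), 0.86)]
```

All three stand in a row in the tote. Click 4 is next, with the grasp at yaw ~90.

```bash
python3 -m crank '[{"xyz":[0.3,-2.4,-0.8],"rot":[0,0,0]},{"xyz":[0.3,-4.8,-1.3],"rot":[0,0,0]},{"xyz":[0.3,-7.2,-1.3],"rot":[0,0,0]},{"xyz":[0.3,-9.6,-1.3],"rot":[0,0,0]},{"xyz":[0.3,-12,-1.3],"rot":[0,1.2,1.5]},{"xyz":[0.2,-14.3,-1.5],"rot":[0,2.4,3]},{"xyz":[0,-16.3,-1.5],"rot":[0,3.6,4.5]},{"xyz":[-0.3,-18,-1.5],"rot":[0,3.7,6.3]}]' 60; python3 -c "
from h import *
go(.4615,-.3885,.235,89.5)"
```

```text
time_s: 37.8
eef_pos: [0.3884, -0.3738, 0.2265]
tool_rot: [0.272, 0.961, 0.048, 0.0]
ft_force: [-0.5, 0.3, 0.4]
opening: 0.704
finger_force: 0.0
from [ 0.3884 -0.3738  0.2265] yaw 148.5 q6 -1.99 xyz [-2.79  1.06 -0.32] rot [ 0.81 -0.81 11.78]
```

```bash
python3 -m crank '[{"xyz":[-1.4,0.5,-0.3],"rot":[0.1,-0.1,1.7]},{"xyz":[-2.8,1.06,-0.3],"rot":[0.3,-0.3,3.5]},{"xyz":[-2.8,1.06,-0.3],"rot":[0.4,-0.4,5.2]},{"xyz":[-2.8,1.06,-0.3],"rot":[0.5,-0.5,7]},{"xyz":[-2.8,1.06,-0.3],"rot":[0.6,-0.6,8.8]},{"xyz":[-2.8,1.06,-0.3],"rot":[0.8,-0.8,10.5]},{"xyz":[-2.8,1.06,-0.3],"rot":[0.8,-0.8,11.8]},{"xyz":[-2.8,1.06,-0.3],"rot":[0.8,-0.8,11.8]}]'
python3 - <<'E'
from h import *
p=wrist();bang(p);go(.4615,-.3885,.164,89.5)
E
```

```text
time_s: 38.8
eef_pos: [0.4606, -0.385, 0.2347]
tool_rot: [0.709, 0.705, 0.001, -0.0]
ft_force: [-0.1, 0.2, -0.4]
opening: 0.703
finger_force: 0.0
bar ends [(np.float32(117.0), 89), (np.float32(117.0), 90), (np.float32(117.0), 91), (np.float32(117.0), 92), (np.float32(118.0), 93), (np.float32(119.0), 88), (np.float32(119.0), 94), (np.float32(120.0), 87)]
from [ 0.4605 -0.385   0.2351] yaw 89.8 q6 -0.81 xyz [-0.14  0.04  2.84] rot [ 0.01 -0.01  0.06]
```

```bash
python3 -m crank '[{"xyz":[-0.14,0.04,1.5],"rot":[0,0,0]},{"xyz":[-0.14,0.04,2.85],"rot":[0,0,0]},{"xyz":[-0.14,0.04,2.85],"rot":[0,0,0]},{"xyz":[-0.14,0.04,2.85],"rot":[0,0,0]}]' && python3 -m crank '[{"xyz":[0,0,0],"rot":[0,0,0]},{"xyz":[0,0,0],"rot":[0,0,0]},{"xyz":[0,0,0],"rot":[0,0,0]},{"xyz":[0,0,0],"rot":[0,0,0]},{"xyz":[0,0,0],"rot":[0,0,0]},{"xyz":[0,0,0],"rot":[0,0,0]}]' 5 && python3 -m crank '[{"xyz":[0,0,0],"rot":[0,0,1.6]},{"xyz":[0,0,0],"rot":[0,0,3.2]},{"xyz":[0,0,0],"rot":[0,0,4.8]},{"xyz":[0,0,0],"rot":[0,0,6.4]},{"xyz":[0,0,0],"rot":[0,0,8]},{"xyz":[0,0,0],"rot":[0,0,9.7]},{"xyz":[0,0,0],"rot":[0,0,9.7]},{"xyz":[0,0,0],"rot":[0,0,9.7]}]' && python3 -m crank '[{"xyz":[0,0,0],"rot":[0,0,0]},{"xyz":[0,0,0],"rot":[0,0,0]},{"xyz":[0,0,0],"rot":[0,0,0]},{"xyz":[0,0,0],"rot":[0,0,0]},{"xyz":[0,0,-1.5],"rot":[0,0,0]},{"xyz":[0,0,-3],"rot":[0,0,0]},{"xyz":[0,0,-3],"rot":[0,0,0]}]' 50; python3 - <<'E'
from h import *
p=wrist();bang(p);go(.45,-.25,.2,165)
E
```

```text
time_s: 39.35
eef_pos: [0.4619, -0.3888, 0.1665]
tool_rot: [0.709, 0.705, 0.001, 0.002]
ft_force: [0.5, -0.6, 0.3]
opening: 0.7
finger_force: 0.0
time_s: 40.1
eef_pos: [0.4614, -0.3886, 0.1673]
tool_rot: [0.709, 0.705, 0.0, 0.002]
ft_force: [-0.8, -0.0, 5.4]
opening: 0.171
finger_force: 60.5
time_s: 41.1
eef_pos: [0.4612, -0.3885, 0.1673]
tool_rot: [0.936, 0.351, 0.001, 0.001]
ft_force: [-3.5, 0.8, 5.4]
opening: 0.178
finger_force: 60.4
time_s: 41.98
eef_pos: [0.4628, -0.3897, 0.2443]
tool_rot: [0.936, 0.352, 0.002, 0.004]
ft_force: [0.0, -0.4, 1.2]
opening: 0.58
finger_force: 0.0
bar ends [(np.float32(109.0), 31), (np.float32(109.0), 32), (np.float32(110.0), 29), (np.float32(110.0), 30), (np.float32(110.0), 33), (np.float32(111.0), 34), (np.float32(112.0), 28), (np.float32(112.0), 35)]
from [ 0.4619 -0.3888  0.2424] yaw 41.2 q6 0.04 xyz [ 3.29 -4.5   1.67] rot [  0.05   0.06 -24.77]
```

```bash
python3 -m crank '[{"xyz":[0,0,-0.6],"rot":[0,0,-2]},{"xyz":[0,0,-0.6],"rot":[0,0,-4]},{"xyz":[0,0,-0.6],"rot":[0,0,-6]},{"xyz":[0,0,-0.6],"rot":[0,0,-8]},{"xyz":[0,0,-0.6],"rot":[0,0,-10]},{"xyz":[0,0,-0.6],"rot":[0,0,-12]},{"xyz":[0,0,-0.6],"rot":[0,0,-14]},{"xyz":[0.7,-1,-0.6],"rot":[0,0,-16]}]' && python3 -c "
from h import *
go(.445,-.253,.195,165)"
```

```text
time_s: 43.02
eef_pos: [0.4576, -0.3585, 0.2542]
tool_rot: [0.489, 0.872, 0.0, 0.001]
ft_force: [0.4, 0.9, 0.6]
opening: 0.581
finger_force: 0.0
from [ 0.4576 -0.3585  0.2542] yaw 121.4 q6 -1.33 xyz [3.87 1.77 2.37] rot [ 0.01  0.01 -8.72]
```

```bash
python3 -m crank '[{"xyz":[1.9,0.9,0.5],"rot":[0,0,-2]},{"xyz":[3.8,1.8,1],"rot":[0,0,-4]},{"xyz":[3.8,1.8,1.8],"rot":[0,0,-6]},{"xyz":[3.8,1.8,2.4],"rot":[0,0,-8]},{"xyz":[3.8,1.8,2.4],"rot":[0,0,-8.7]},{"xyz":[3.8,1.8,2.4],"rot":[0,0,-8.7]}]'
python3 look.py
```

```text
time_s: 43.78
eef_pos: [0.4466, -0.2525, 0.1944]
tool_rot: [0.134, 0.991, 0.0, 0.0]
ft_force: [0.1, -0.1, -0.3]
opening: 0.584
finger_force: 0.0
lf [0.462 0.05  0.018] 0.38
cream 329 px 334.0 214.0 [ 482.3 -244.1] [21.6 29.8] edge 31.8
cream 178 px 334.0 213.0 [ 482.3 -244.1] [21.6 29.8] edge 31.8
from [ 0.4472 -0.2531  0.1954] yaw 164.6 q6 -1.95 xyz [-0.52  0.77  1.82] rot [-0.    0.02 -0.08]
```

```bash
python3 -m crank '[{"xyz":[-0.6,0.3,1],"rot":[0,0,0]},{"xyz":[-1.1,0.6,1.8],"rot":[0,0,0]},{"xyz":[-1.1,0.6,1.8],"rot":[0,0,0]},{"xyz":[-1.1,0.6,1.8],"rot":[0,0,0]}]' 50
python3 look.py; python3 - <<'E'
import cv2,glob,os
f=max(glob.glob('pics/t*.png'),key=os.path.getmtime);cv2.imwrite('pics/c4.png',cv2.resize(cv2.imread(f)[130:270,220:420],None,fx=4,fy=4))
E
```

```text
time_s: 44.42
eef_pos: [0.4778, -0.2462, 0.1514]
tool_rot: [0.134, 0.991, -0.0, 0.001]
ft_force: [1.0, -0.3, -0.5]
opening: 0.586
finger_force: 0.0
cream 696 px 378.0 202.0 [ 491.2 -206. ] [75.1 31.2] edge 90.0
cream 508 px 320.0 200.0 [ 482.5 -243.7] [22.3 26.1] edge 37.5
cream 300 px 374.0 221.0 [ 512.4 -202.1] [ 8.5 48.3] edge 0.2
cream 157 px 323.0 236.0 [ 514.2 -244.8] [37.  14.2] edge 70.4
cream 401 px 321.0 200.0 [ 480.8 -241.7] [20.1 21. ] edge 44.8
from [ 0.478  -0.2465  0.1518] yaw 164.6 q6 -1.91 xyz [0.59 0.19 0.07] rot [-0.01  0.04 -0.07]
```

View pics/c4.png

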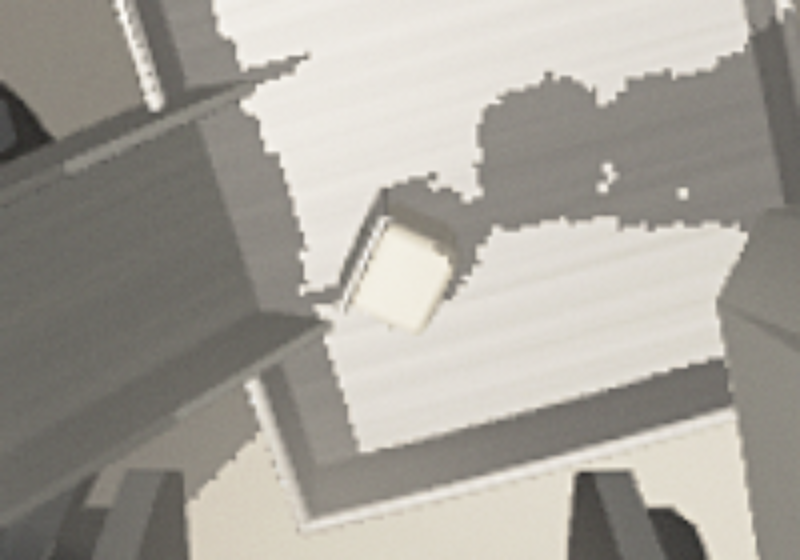

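The crop shows the tub at about (405,270), with edges turned ~27° from the image axes (world ~48°/138°), beside the chute wall's tip at (325,318). I'll pinch at yaw 137, clear of that tip.

```bash
python3 -m crank '[{"xyz":[-0.1,0.17,0.8],"rot":[0,0,2]},{"xyz":[-0.1,0.17,1.6],"rot":[0,0,4]},{"xyz":[-0.1,0.17,2.4],"rot":[0,0,5.5]},{"xyz":[-0.1,0.17,3.6],"rot":[0,0,5.5]},{"xyz":[-0.1,0.17,4.7],"rot":[0,0,5.5]},{"xyz":[-0.1,0.17,4.7],"rot":[0,0,5.5]}]' 40 && python3 -m crank '[{"xyz":[0,0,0],"rot":[0,0,0]},{"xyz":[0,0,0],"rot":[0,0,0]},{"xyz":[0,0,0],"rot":[0,0,0]},{"xyz":[0,0,0],"rot":[0,0,0]},{"xyz":[0,0,-1],"rot":[0,0,0]},{"xyz":[0,0,-3],"rot":[0,0,0]},{"xyz":[0,0,-5],"rot":[0,0,0]},{"xyz":[0,0,-5],"rot":[0,0,0]}]' 10; python3 -c "
from h import *
got(.375,-.25,.21,180,20);got(.375,.06,.21,180,20)"
```

```text
time_s: 45.32
eef_pos: [0.4806, -0.2422, 0.0324]
tool_rot: [0.365, 0.931, 0.0, -0.0]
ft_force: [0.5, 0.8, 0.1]
opening: 0.47
finger_force: 0.0
time_s: 46.32
eef_pos: [0.4842, -0.2443, 0.1629]
tool_rot: [0.365, 0.931, -0.001, 0.006]
ft_force: [-0.8, -0.4, -0.7]
opening: 0.219
finger_force: 58.6
from [ 0.4842 -0.2443  0.1629] q [-0.6   0.38  1.75  0.    1.   -1.42] xyz [ 3.03 -3.13 -1.93] rot [-1.52 -3.67 -8.47]
from [ 0.4842 -0.2443  0.1629] q [-0.6   0.38  1.75  0.    1.   -1.42] xyz [11.46  5.96 -2.01] rot [-1.52 -3.67 -8.47]
```

```bash
python3 -m crank '[{"xyz":[1,-1,-1],"rot":[-0.3,-0.8,-1.8]},{"xyz":[2,-2,-1.9],"rot":[-0.7,-1.6,-3.6]},{"xyz":[3,-3.1,-2],"rot":[-1,-2.4,-5.5]},{"xyz":[3,-3.1,-2],"rot":[-1.3,-3.2,-7.3]},{"xyz":[4,-2,-2],"rot":[-1.5,-3.7,-8.5]},{"xyz":[5.7,-0.2,-2],"rot":[-1.5,-3.7,-8.5]},{"xyz":[7.4,1.6,-2],"rot":[-1.5,-3.7,-8.5]},{"xyz":[9,3.3,-2],"rot":[-1.5,-3.7,-8.5]}]'
python3 - <<'E'
from h import *
p=wrist();got(.375,.06,.21,180,20);tote(p)
E
```

```text
time_s: 47.32
eef_pos: [0.3713, -0.0276, 0.2074]
tool_rot: [0.0, 0.985, 0.002, 0.17]
ft_force: [0.8, -0.5, -1.1]
opening: 0.218
finger_force: 58.8
from [ 0.3687 -0.0192  0.2064] q [-0.36 -0.07  2.26  0.21  0.65 -2.09] xyz [-0.29  3.17 -0.02] rot [ 0.12 -0.11  0.03]
tote 0.97 8436 [462.  78.] [162. 123.] [[388.0, 8.0], [509.0, -12.0], [535.0, 148.0], [414.0, 168.0]]
tote 0.59 4796 [ 590. -561.] [167. 363.] [[406.0, -483.0], [651.0, -751.0], [774.0, -638.0], [530.0, -370.0]]
```

```bash
python3 -m crank '[{"xyz":[0,2.2,0],"rot":[0.1,0,0]},{"xyz":[0,4.4,0],"rot":[0.1,0,0]},{"xyz":[-0.5,6.4,1.5],"rot":[0.1,0.3,0]},{"xyz":[-1.3,6.4,3.5],"rot":[0.1,0.7,0]},{"xyz":[-1.3,6.4,5],"rot":[0.1,1.1,0]},{"xyz":[-1.3,6.4,5.9],"rot":[0.1,1.1,0]},{"xyz":[-1.3,6.4,5.9],"rot":[0.1,1.1,0]},{"xyz":[-1.3,6.4,5.9],"rot":[0.1,1.1,0]}]' && python3 -c "
from h import *
got(.452,.139,.075,180,14)"
```

```text
time_s: 48.42
eef_pos: [0.4519, 0.1308, 0.0805]
tool_rot: [0.0, 0.992, -0.003, 0.123]
ft_force: [-0.6, 0.6, 0.4]
opening: 0.22
finger_force: 58.8
from [0.4519 0.1308 0.0805] q [ 0.17  0.37  2.15 -0.13  0.38 -1.29] xyz [0.05 0.33 0.21] rot [-0.07  0.02  0.01]
```

```bash
python3 -m crank '[{"xyz":[0,0.25,0.1],"rot":[0,0,0]},{"xyz":[0,0.25,0.1],"rot":[0,0,0]}]' && python3 -m crank '[{"xyz":[0,0,0],"rot":[0,0,0]},{"xyz":[0,0,0],"rot":[0,0,0]},{"xyz":[0,0,0],"rot":[0,0,0]},{"xyz":[0,0,0],"rot":[0,0,0]},{"xyz":[0,0,-2],"rot":[0,0,0]},{"xyz":[0.5,0,-4],"rot":[0,-0.6,0]},{"xyz":[1,0,-5.3],"rot":[0,-1,0]},{"xyz":[1,0,-5.3],"rot":[0,-1,0]}]' 32
cat >> h.py <<'E'
def intote(p):
    I=p['color'].astype(int);M=(I.min(2)>160).astype('uint8');n,L,S,c=cv2.connectedComponentsWithStats(M)
    for i in range(1,n):
        w=px2w(p,*c[i],.02)[:2]
        if S[i,4]>60 and .41<w[0]<.54 and -.01<w[1]<.18: print('in tote',S[i],c[i].round(),w.round(3))
E
python3 - <<'E'
from h import *
p=wrist();cv2.imwrite('pics/w15.png',p['color']);intote(p);got(.4,-.37,.228,209,0)
E
```

```text
time_s: 48.68
eef_pos: [0.4533, 0.138, 0.0787]
tool_rot: [-0.0, 0.992, -0.003, 0.124]
ft_force: [0.3, 0.0, 0.1]
opening: 0.218
finger_force: 58.8
time_s: 49.68
eef_pos: [0.3954, 0.1385, 0.2017]
tool_rot: [-0.001, 0.986, -0.002, 0.168]
ft_force: [-0.5, 0.6, -0.3]
opening: 0.375
finger_force: 0.0
in tote [    0    89   640   132 35470] [322. 148.] [0.424 0.146]
in tote [250 174  19  19 312] [259. 183.] [0.465 0.079]
in tote [308 175  20  15 213] [317. 182.] [0.464 0.141]
in tote [279 177  17  19 264] [287. 186.] [0.469 0.109]
in tote [225 182  21  17 292] [235. 190.] [0.474 0.052]
from [0.3964 0.1386 0.2009] q [ 0.24  0.04  2.17 -0.15  0.61 -1.22] xyz [ -0.45 -20.35  -0.88] rot [-1.03  3.76 -5.73]
```

Four tubs are in the tote. Click 5 is next, with the grasp at yaw ~210.

```bash
python3 -m crank '[{"xyz":[0.3,-2.4,-0.6],"rot":[0,0,0]},{"xyz":[0.3,-4.8,-0.9],"rot":[0,0,0]},{"xyz":[0.3,-7.2,-0.9],"rot":[0,0,0]},{"xyz":[0.3,-9.6,-0.9],"rot":[0,0,0]},{"xyz":[0.3,-12,-0.9],"rot":[0,0,0]},{"xyz":[0.3,-14.4,-1],"rot":[0,1.2,-1.5]},{"xyz":[0.2,-16.8,-1],"rot":[0,2.4,-3]},{"xyz":[0,-19.2,-1],"rot":[-0.5,3.7,-4.5]}]' 60; python3 -c "
from h import *
go(.4615,-.3885,.235,209)"
```

```text
time_s: 50.72
eef_pos: [0.3875, -0.3446, 0.225]
tool_rot: [-0.196, 0.981, -0.013, 0.001]
ft_force: [0.8, 0.2, 0.5]
opening: 0.702
finger_force: 0.0
from [ 0.3875 -0.3446  0.225 ] yaw -157.4 q6 -2.81 xyz [-2.06 -2.77 -0.34] rot [-0.29 -0.06 -1.28]
```

```bash
python3 -m crank '[{"xyz":[-1,-1.3,-0.3],"rot":[-0.2,0,-0.6]},{"xyz":[-2.06,-2.77,-0.3],"rot":[-0.3,0,-1.2]},{"xyz":[-2.06,-2.77,-0.3],"rot":[-0.3,0,-1.2]},{"xyz":[-2.06,-2.77,-0.3],"rot":[-0.3,0,-1.2]},{"xyz":[-2.06,-2.77,-0.3],"rot":[-0.3,0,-1.2]}]'
python3 - <<'E'
from h import *
p=wrist();bang(p);go(.4615,-.3885,.165,209.5)
E
```

```text
time_s: 51.35
eef_pos: [0.4609, -0.3849, 0.2351]
tool_rot: [-0.246, 0.969, -0.0, -0.001]
ft_force: [-1.0, 0.2, -0.3]
opening: 0.701
finger_force: 0.0
bar ends [(np.float32(98.0), 32), (np.float32(98.0), 33), (np.float32(99.0), 31), (np.float32(99.0), 34), (np.float32(100.0), 30), (np.float32(100.0), 35), (np.float32(101.0), 29), (np.float32(101.0), 36)]
from [ 0.461  -0.3849  0.2356] yaw -151.5 q6 -2.88 xyz [ 0.04 -0.13  2.82] rot [-0.01 -0.02 -0.21]
```

```bash
python3 -m crank '[{"xyz":[0.04,-0.13,1.5],"rot":[0,0,-0.2]},{"xyz":[0.04,-0.13,2.85],"rot":[0,0,-0.2]},{"xyz":[0.04,-0.13,2.85],"rot":[0,0,-0.2]},{"xyz":[0.04,-0.13,2.85],"rot":[0,0,-0.2]}]' && python3 -m crank '[{"xyz":[0,0,0],"rot":[0,0,0]},{"xyz":[0,0,0],"rot":[0,0,0]},{"xyz":[0,0,0],"rot":[0,0,0]},{"xyz":[0,0,0],"rot":[0,0,0]},{"xyz":[0,0,0],"rot":[0,0,0]},{"xyz":[0,0,0],"rot":[0,0,0]}]' 5 && python3 -m crank '[{"xyz":[0,0,0],"rot":[0,0,1.7]},{"xyz":[0,0,0],"rot":[0,0,3.4]},{"xyz":[0,0,0],"rot":[0,0,5.1]},{"xyz":[0,0,0],"rot":[0,0,6.8]},{"xyz":[0,0,0],"rot":[0,0,8.5]},{"xyz":[0,0,0],"rot":[0,0,10.2]},{"xyz":[0,0,0],"rot":[0,0,11.6]},{"xyz":[0,0,0],"rot":[0,0,11.6]}]' && python3 -m crank '[{"xyz":[0,0,0],"rot":[0,0,0]},{"xyz":[0,0,0],"rot":[0,0,0]},{"xyz":[0,0,0],"rot":[0,0,0]},{"xyz":[0,0,0],"rot":[0,0,0]},{"xyz":[0,0,-1.5],"rot":[0,0,0]},{"xyz":[0,0,-3],"rot":[0,0,0]},{"xyz":[0,0,-3],"rot":[0,0,0]}]' 50; python3 - <<'E'
from h import *
p=wrist();bang(p);go(.445,-.253,.195,165)
E
```

```text
time_s: 51.9
eef_pos: [0.4628, -0.3894, 0.1661]
tool_rot: [-0.254, 0.967, -0.002, -0.0]
ft_force: [-0.3, -0.4, -0.2]
opening: 0.7
finger_force: 0.0
time_s: 52.65
eef_pos: [0.4621, -0.388, 0.166]
tool_rot: [-0.255, 0.967, -0.0, -0.001]
ft_force: [-1.9, 4.7, 8.9]
opening: 0.176
finger_force: 62.3
time_s: 53.65
eef_pos: [0.4622, -0.3887, 0.1661]
tool_rot: [0.247, 0.969, -0.001, -0.0]
ft_force: [-2.6, 1.7, 8.0]
opening: 0.173
finger_force: 62.1
time_s: 54.52
eef_pos: [0.4642, -0.3905, 0.2432]
tool_rot: [0.246, 0.969, -0.003, 0.003]
ft_force: [0.1, -0.1, -0.7]
opening: 0.583
finger_force: 0.0
bar ends [(np.float32(95.0), 152), (np.float32(96.0), 150), (np.float32(96.0), 151), (np.float32(96.0), 153), (np.float32(96.0), 154), (np.float32(97.0), 149), (np.float32(98.0), 148), (np.float32(98.0), 155)]
from [ 0.4633 -0.3896  0.2413] yaw 151.5 q6 -1.88 xyz [3.26 4.46 1.82] rot [-0.04  0.04 -2.7 ]
```

```bash
python3 -m crank '[{"xyz":[1.2,1.5,-0.3],"rot":[0,0,-1]},{"xyz":[2.4,3.2,0.3],"rot":[0,0,-2]},{"xyz":[3.3,4.5,1],"rot":[0,0,-2.7]},{"xyz":[3.3,4.5,1.8],"rot":[0,0,-2.7]},{"xyz":[3.3,4.5,1.8],"rot":[0,0,-2.7]},{"xyz":[3.3,4.5,1.8],"rot":[0,0,-2.7]}]'
python3 look.py
```

```text
time_s: 55.32
eef_pos: [0.4439, -0.2511, 0.1944]
tool_rot: [0.131, 0.991, -0.001, -0.0]
ft_force: [-0.4, -0.6, 0.5]
opening: 0.584
finger_force: 0.0
mask 0.43 2162 px 43.0 254.0 rect [ 441.  -685.7] [ 57.1 213.7] edge angle 8.5
cream 324 px 343.0 210.0 [ 477.8 -229.7] [25.5 22.4] edge 70.0
cream 182 px 343.0 209.0 [ 476.4 -229.3] [24.2 21.2] edge 74.8
from [ 0.4442 -0.2516  0.1951] yaw 164.9 q6 -1.96 xyz [-0.66  0.74  1.8 ] rot [-0.03  0.02 -0.01]
```

```bash
python3 -m crank '[{"xyz":[-0.5,0.6,1],"rot":[0,0,0]},{"xyz":[-1,1.1,1.8],"rot":[0,0,0]},{"xyz":[-1,1.1,1.8],"rot":[0,0,0]},{"xyz":[-1,1.1,1.8],"rot":[0,0,0]}]' 48
python3 look.py
```

```text
time_s: 55.98
eef_pos: [0.4751, -0.2314, 0.1501]
tool_rot: [0.131, 0.991, -0.002, 0.0]
ft_force: [-0.2, -0.8, 0.1]
opening: 0.567
finger_force: 0.0
cream 1576 px 350.0 219.0 [ 498.3 -209.1] [ 37.1 102.2] edge 2.5
cream 511 px 314.0 201.0 [ 477.2 -233.1] [20.2 22.1] edge 75.1
cream 430 px 315.0 201.0 [ 476.7 -233. ] [20.2 21.2] edge 75.0
from [ 0.4751 -0.2315  0.1504] yaw 164.9 q6 -1.89 xyz [ 0.32 -0.36  0.02] rot [-0.04  0.02 -0.01]
```

Edges are at 75°, which matches yaw 165. The tub centre is (0.477,-0.232), so I'll pick it.

```bash
python3 -m crank '[{"xyz":[-0.05,0,1.5],"rot":[0,0,0]},{"xyz":[-0.05,0,3],"rot":[0,0,0]},{"xyz":[-0.05,0,4],"rot":[0,0,0]},{"xyz":[-0.05,0,4.7],"rot":[0,0,0]},{"xyz":[-0.05,0,4.7],"rot":[0,0,0]}]' 45 && python3 -m crank '[{"xyz":[0,0,0],"rot":[0,0,0]},{"xyz":[0,0,0],"rot":[0,0,0]},{"xyz":[0,0,0],"rot":[0,0,0]},{"xyz":[0,0,0],"rot":[0,0,0]},{"xyz":[0,0,-1],"rot":[0,0,0]},{"xyz":[0,0,-3],"rot":[0,0,0]},{"xyz":[0,0,-5],"rot":[0,0,0]},{"xyz":[0,0,-5],"rot":[0,0,0]}]' 10; python3 -c "
from h import *
got(.375,-.25,.21,180,20);got(.375,.06,.21,180,20)"
```

```text
time_s: 56.75
eef_pos: [0.4755, -0.2314, 0.0315]
tool_rot: [0.131, 0.991, -0.001, -0.001]
ft_force: [-0.2, 0.6, 0.1]
opening: 0.524
finger_force: 0.0
time_s: 57.75
eef_pos: [0.479, -0.2327, 0.1613]
tool_rot: [0.131, 0.991, -0.003, 0.004]
ft_force: [-0.0, 0.2, 0.2]
opening: 0.217
finger_force: 58.6
from [ 0.479  -0.2327  0.1613] q [-0.58  0.37  1.77 -0.    0.99 -1.89] xyz [ 3.82 -1.76 -1.97] rot [-0.6  -3.88 -2.96]
from [ 0.479  -0.2327  0.1613] q [-0.58  0.37  1.77 -0.    0.99 -1.89] xyz [ 7.03 10.22 -2.07] rot [-0.6  -3.88 -2.96]
```

```bash
python3 -m crank '[{"xyz":[1.9,-0.9,-1],"rot":[-0.2,-1.3,-1]},{"xyz":[3.8,-1.7,-1.9],"rot":[-0.4,-2.6,-2]},{"xyz":[4.3,0,-2],"rot":[-0.6,-3.9,-3]},{"xyz":[4.9,2.3,-2],"rot":[-0.6,-3.9,-3]},{"xyz":[5.5,4.6,-2],"rot":[-0.6,-3.9,-3]},{"xyz":[6.1,6.8,-2],"rot":[-0.6,-3.9,-3]},{"xyz":[6.7,8.5,-2],"rot":[-0.6,-3.9,-3]},{"xyz":[6.7,8.5,-2],"rot":[-0.6,-3.9,-3]}]'
python3 - <<'E'
from h import *
p=wrist();tote(p);intote(p);print(env.sense()['opening'],env.sense()['finger_force'],w2px(p,[.467,.03,.02]))
cv2.imwrite('pics/w16.png',p['color'])
for y in(.03,): got(.45,y,.078,180,14)
E
```

```text
time_s: 58.75
eef_pos: [0.3674, 0.0214, 0.2054]
tool_rot: [-0.005, 0.986, 0.003, 0.17]
ft_force: [0.6, 0.3, 0.2]
opening: 0.22
finger_force: 58.9
tote 0.92 8667 [460.  82.] [154. 120.] [[387.0, 17.0], [505.0, -4.0], [533.0, 148.0], [415.0, 169.0]]
in tote [    0   114   640   122 33800] [350. 164.] [0.416 0.06 ]
in tote [329 190  22  26 365] [339. 204.] [0.469 0.052]
in tote [356 194  20  17 257] [366. 202.] [0.465 0.082]
in tote [379 197  20  17 245] [389. 205.] [0.469 0.109]
in tote [408 196  19  13 153] [417. 201.] [0.464 0.143]
0.2148965822199394 58.87539803981781 [319.66110627 202.58250725]
from [0.3692 0.0183 0.206 ] q [-0.21 -0.07  2.26  0.13  0.62 -1.88] xyz [-1.33  0.43  5.91] rot [0.07 1.13 0.06]
```

View pics/w16.png

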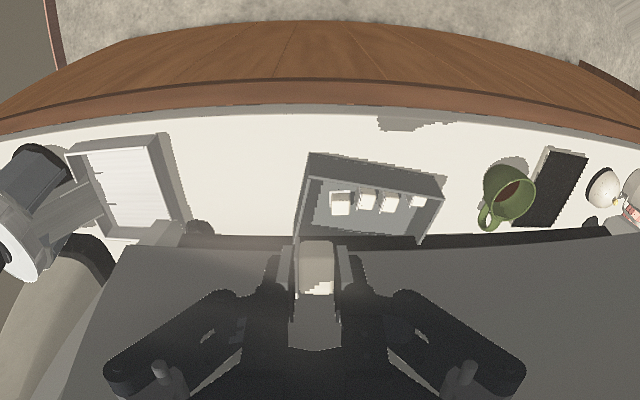

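The wrist view shows four tubs in a row in the tote, at (339,204), (366,202), (389,205) and (417,201). The free slot is at the left near (317,205), and the fifth tub is held at (315,265). I'll put it in that slot.

```bash
python3 -m crank '[{"xyz":[-0.6,0.3,2],"rot":[0,0.3,0]},{"xyz":[-1.7,0.36,4],"rot":[0,0.7,0]},{"xyz":[-1.7,0.36,5.2],"rot":[0,1.1,0]},{"xyz":[-1.7,0.36,6],"rot":[0,1.1,0]},{"xyz":[-1.7,0.36,6],"rot":[0,1.1,0]},{"xyz":[-1.7,0.36,6],"rot":[0,1.1,0]}]' && python3 -c "
from h import *
got(.46,.028,.076,180,14)"
```

```text
time_s: 59.6
eef_pos: [0.4599, 0.0262, 0.0796]
tool_rot: [-0.0, 0.992, 0.002, 0.123]
ft_force: [0.1, -0.5, -0.7]
opening: 0.219
finger_force: 58.8
from [0.4599 0.0262 0.0796] q [-0.12  0.36  2.18  0.1   0.36 -1.78] xyz [0.03 0.07 0.14] rot [ 0.05  0.03 -0.  ]
```

```bash
python3 -m crank '[{"xyz":[0,0,0],"rot":[0,0,0]},{"xyz":[0,0,0],"rot":[0,0,0]},{"xyz":[0,0,0],"rot":[0,0,0]},{"xyz":[0,0,0],"rot":[0,0,0]},{"xyz":[0,0,-2],"rot":[0,0,0]},{"xyz":[0.5,0,-4],"rot":[0,-0.6,0]},{"xyz":[1.3,0,-5.5],"rot":[0,-1,0]},{"xyz":[1.3,0,-5.5],"rot":[0,-1,0]}]' 34
python3 - <<'E'
from h import *
p=wrist();cv2.imwrite('pics/w17.png',p['color']);intote(p);tote(p)
I=p['color'].astype(int);M=(I.min(2)>140).astype('uint8');print(px2w(p,315,265,.02))
got(.44,-.3,.25,165,0)
E
```

```text
time_s: 60.6
eef_pos: [0.3933, 0.0271, 0.2064]
tool_rot: [-0.001, 0.986, 0.002, 0.168]
ft_force: [-0.2, -0.3, -1.5]
opening: 0.399
finger_force: 0.0
in tote [    0    90   640   130 34086] [344. 148.] [0.423 0.058]
in tote [354 173  21  20 300] [364. 182.] [0.465 0.082]
in tote [409 175  19  15 191] [418. 181.] [0.463 0.143]
in tote [305 177  17  17 259] [314. 185.] [0.469 0.028]
in tote [378 177  21  19 272] [388. 185.] [0.469 0.109]
in tote [326 178  22  20 331] [337. 188.] [0.473 0.053]
tote 0.89 9028 [461.  83.] [154. 115.] [[392.0, 17.0], [505.0, -2.0], [530.0, 149.0], [417.0, 168.0]]
tote 0.69 2032 [ 585. -524.] [ 95. 288.] [[452.0, -451.0], [648.0, -662.0], [717.0, -597.0], [521.0, -387.0]]
[0.60145714 0.03000736 0.02      ]
from [0.3953 0.0267 0.2053] q [-0.16 -0.02  2.22  0.1   0.62 -1.8 ] xyz [ -2.25 -13.07  -1.16] rot [0.56 3.82 3.  ]
```

All five tubs are in the tote, the turret reads its last click, and the gripper is clear. Handing in.

```bash
python3 -c "
from rig import env
print(env.hand_in())"
```

```text
the job is handed in; nothing more can be done
None
```

The dispenser is emptied and handed in: all five tubs stand in the grey tote, the turret measures settled in its last click, and no contact with the other things was noticed; the hand-in gave no verdict.

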